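True up a frame corner with an assembly square

ROBOT

A 6-joint arm with a two-finger parallel gripper is mounted at the origin on a cart in front of the work surface, level with it; the furniture and walls round the work are solid. World frame = base frame: x ahead of the robot, y to its left, z up, the work surface at z = 0. Lengths are in m, angles in rad, forces in N, time in s.
With the tool pointing down it reaches from about 0.35 to 0.975 m from the base axis. Payload 4.9 kg.
Tool frame: the origin (TCP) lies midway between the tips of the shut fingers; the grasp point (between the pads) lies 19 mm behind it; x points along the fingers, y is the direction in which the jaws open and shut, and the axes are right-handed (so a half turn about x gives the same grasp; the last joint's range is limited). The gripper opens to 85 mm and grips with 20 to 120 N. Pads are 22 mm wide; open, the fingers measure 114 mm over their backs; the gripper's body (76 mm by 85 mm) begins 54 mm behind the grasp point. The pads swing forward as they close: fully open they stand 13 mm farther back than shut.
Start: joints at [1.055, 0.053, 1.613, -0, 1.476, -0.119], TCP at [0.242, 0.576, 0.204] pointing down, gripper open.
Joint ranges: [-3.01, 3.01], [-1.01, 2.22], [0.06, 2.58], [-1.02, 4.17], [0.09, 2.62], [-3.14, 3.14]. Speed limits (rad/s): [2.57, 2.57, 3.14, 3.14, 3.14, 3.14].

INTERFACE

Orientations are given as a unit quaternion [w, x, y, z].
In Python, from plant import manip gives the robot as it stands.
- The arm moves only by the shell command python3 -m crank 'ROWS' [FORCE]. ROWS is JSON, a list of rows, each an object of numbers: "hand": the opening, from -1 (shut) to 1 (fully open); "dx", "dy", "dz": the shift along the tool's x, y, z in cm; "yaw": the turn about the tool's x in rad. A call has 1 to 10 rows; each row shifts and turns the pose as measured when the row begins, along the tool's axes as they then stand; what a row does not reach is not made up. A row lasts 1/8 s, in which the tool goes at most 62.5 mm and 10.7 degrees, less where a joint would pass 70% of its speed; a pose out of reach is approached as far as the arm can. A call is refused whole if a number of a shift passes 6.25 or a number of a turn 0.188, either way. A call with a gripper value outside its range is refused whole. The fingers move at their own pace and stop on an object; FORCE is the grip in N (left out, the last holds). Time passes only in rows, so rows that do not move let the fingers close. It gives the time, the measured TCP pose, the force and the opening at its end, in the units of the state.
- manip.state(): the state, without advancing time (a new reading comes with each control period).
- manip.snapshot(name): name is "side" or "top"; returns a dict with "pixels" (480x640x3 uint8, blue, green, red), "mtx" (3x3 intrinsics, pixels), "k1" (the pictures are not rectified: a ray, as slopes to the right and down, at radius r is drawn at 1 + k1 r^2 times it, then the intrinsics apply), "xyz" and "attitude" of the camera in the world. Camera axes: x right, y up, looking along -z (the intrinsics and any distortion apply to the point x, -y, -z); pixel columns grow to the right and rows downward; lengths in m; the calibration is good to about 2 mm. A picture is of the moment at which its call begins. There is no depth.
- manip.job_done(): hands the job in, once; it reports no verdict.
The state is a dict: "time": time; "qpos": joint angles; "joint_vel": joint speeds; "joint_efforts": joint torques, N m; "tool_pos": TCP position; "tcp_rot": TCP orientation; "force": force on the tool from outside, world axes, zero at the start; "torque": the same for the moment, N m; "grip_width": finger opening in m.
Only numpy, scipy, OpenCV 4.12 (cv2) and the standard library are available. Lean on these libraries where they do the work, as an engineer would, in place of code of your own. Each camera call takes 0.05 s, during which the arm holds its last target.

TASK

One rail of this half-built frame corner leans in on its nipped screw: pick up the aluminium assembly square by its diagonal bar, put it in the inside corner and press it lightly but firmly on the fixed rail until that leg sits flush, then slide it along so that it swings the loose rail out until both legs sit flush on both rails without a gap, and keep it pressed on both for a second. Then draw the square away without dragging the rails out of true and lay it gently and flat in the middle of its rubber mat. Touch the rails only with the square, do not force them (some 8 N of push is plenty), and leave the other tools where they are.

Things in the scene. Friction and masses are not known exactly. Their poses are not given: they have to be found in the camera images.
- frame: Plywood assembly board, 280 x 280 x 8 mm, fixed to the bench; origin at the centre of its underside, z up. On it two 30 x 30 mm slotted aluminium rails, tops 38 mm above the bench, meet under a flat steel plate at the board's +x +y corner: the fixed rail (rail_a, 250 mm) along the board's y, bolted down, and the loose rail (rail_b, 203 mm) along x.
- inner_corner (a point): Point of the board, at (80, 80, 8) mm from its origin: roughly where the rails' inner faces meet. The rails were laid by eye: the real corner lies up to 10 mm from here in the board's x and as much in y. The fixed rail is parallel to the board's y, its inner face looks to the board's -x; the loose rail's inner face looks to -y. Feel for both.
- rail_b (a joint): Angle of the loose rail, rad: 0 = square to the fixed rail; it starts at 0.05 to 0.12, its free end leaning in towards the board's -y; pushing that end to +y lowers the value. It turns on a nipped screw in its middle line, 22 mm from the fixed rail's inner face, needs about 0.3 N m (2 to 3 N at the square's leg end) and stays where it is left.
- square: Assembly square of bare aluminium, about 0.35 kg: two legs at a right angle, 18 mm wide, 28 mm high, joined by a diagonal grip bar. Origin at mid bar on the underside, z up. The legs' outer faces, which go on the rails, are at its x = +70 and y = +70 mm, each from -70 to +50 mm along the other axis (outer corner cut away). Seated, its axes are parallel to the board's.
- square_grip (a point): Middle of the square's diagonal bar, 26 mm above the underside: grip firmly here. The bar is 12 mm thick, runs along the square's (1, -1) diagonal and is 40 mm high over its middle 90 mm; the fingers close along the (1, 1) diagonal. The square turns in the grip if the loose rail pushes a leg end before the fixed rail backs the other leg; about 8 N of push on the fixed rail keeps it flush.
- mat: Black rubber tool mat, 170 x 160 x 3 mm, flat on the bench, fixed; origin at the centre of its underside, z up. The square starts on it.

How it is judged:
On the way:
1. the held square is pressed on both rails in the inside corner, flush on each (contact force between square and rail_a above 3 N and contact force between square and rail_b above 2 N and contact force between the fingers and square above 1 N and angle between the x axis of square and the x axis of frame, either way round below 0.02 rad and value of joint rail_b between -0.015 and 0.015 rad and x of square in the frame of frame above -0.01 m and y of square in the frame of frame above -0.01 m and z of square in the frame of frame below 0.028 m), for 0.7 s.
At the end, for the whole second after the job is handed in: the loose rail stands square to the fixed rail within half a degree (0.0087 rad); the square lies flat and at rest on its mat, its origin within 30 mm of the mat's middle along each side of the mat (value of joint rail_b between -0.0087 and 0.0087 rad and x of square in the frame of mat between -0.03 and 0.03 m and y of square in the frame of mat between -0.03 and 0.03 m and z of square in the frame of mat below 0.006 m and angle between square's own z axis and vertical below 0.04 rad and linear speed of square below 0.01 m/s); the robot touches nothing.
It fails at once if the square is forced against a rail (contact force between square and rail_a above 25 N or contact force between square and rail_b above 25 N).
It fails at once if the gripper or arm pushes a rail (contact force between any of the fingers, the arm and rail_a above 4 N or contact force between any of the fingers, the arm and rail_b above 4 N).
It fails at once if the square is dropped or slammed on the mat (contact force between square and mat above 60 N).
It fails at once if another tool is moved (hex key set, pliers, clamp block) (distance of any of hex_key_set, flat_pliers, rod_clamp from where it was at the start of the episode above 0.02 m).
It also fails if it takes over 67 s, if anything falls off the work surface, if the arm or the gripper's body presses on something with over 40 N, if the wrist force passes 120 N, or if a joint passes its speed limit or range.

## Working session

There is one attempt and no reset: what is moved stays moved. The work goes in short steps, Python scripts to look and compute and a shell command to move; the robot and the scene stay as the last step left them, time stands still between calls to the robot, and variables do not carry over. Pictures are saved under pics/ and viewed, and the job is handed in when it is done.

```bash
ls; mkdir -p pics; python3 - <<'E'
from plant import manip
import cv2
print(manip.state())
for n in("side","top"):
    s=manip.snapshot(n); cv2.imwrite(f"pics/{n}0.png",s["pixels"]); print(n,s["mtx"],s["k1"],s["xyz"],s["attitude"])
E
```

```text
pics
{'time': 0.0, 'qpos': array([ 1.05498718e+00,  5.33665131e-02,  1.61432054e+00,  1.86720124e-05,
        1.47600269e+00, -1.19002083e-01]), 'joint_vel': array([ 0.00085009, -0.00288028, -0.0007243 ,  0.00067398, -0.00066026,
       -0.00117781]), 'joint_efforts': array([ 2.52381113e-03, -3.93672538e+01, -3.70187545e+01,  1.09624502e-04,
        6.94248243e-03,  2.72860561e-06]), 'tool_pos': array([0.24119867, 0.57583248, 0.20224125]), 'tcp_rot': array([ 0.69299696,  0.13867208,  0.69347225, -0.14007677]), 'force': array([-0.35770826, -0.180265  ,  1.57078176]), 'torque': array([-0.02545506,  0.03940366, -0.01798364]), 'grip_width': 0.08542243387520601}
side [[622.45261381   0.         319.10103715]
 [  0.         622.45261381 244.86066403]
 [  0.           0.           1.        ]] -0.1601604946552302 [ 0.51100507 -0.94756769  0.71233766] [ 0.87228843  0.48846409 -0.01116941 -0.01977318]
top [[560.25706497   0.         312.94424997]
 [  0.         560.25706497 232.91194152]
 [  0.           0.           1.        ]] -0.13595198181282864 [0.46564479 0.1344325  1.00816077] [-0.69534186 -0.04075169  0.04110908  0.71634422]
```

View pics/top0.png

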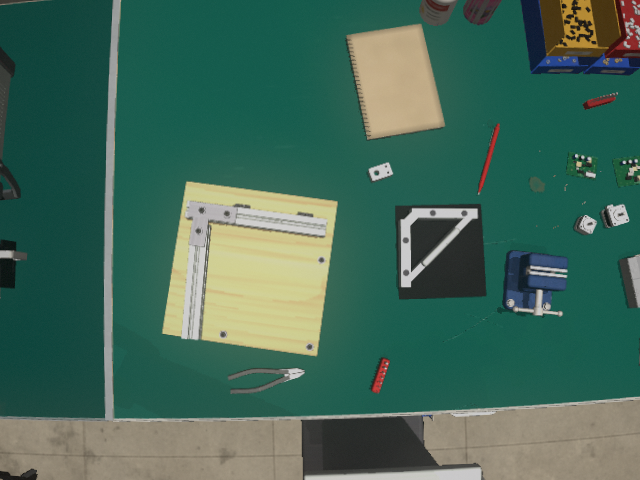

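View pics/side0.png

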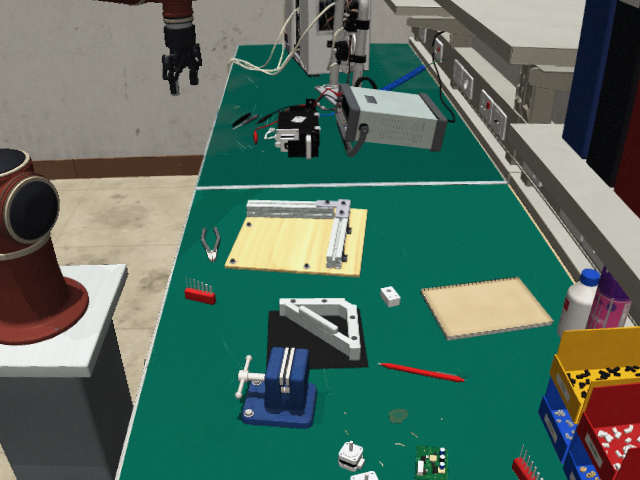

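```bash
cat > h.py <<'E'
import numpy as np, cv2
from scipy.spatial.transform import Rotation as R
from plant import manip
def snap(n): return manip.snapshot(n)
def rays(s,uv):
    K=s["mtx"]; d=np.array([s["k1"],0,0,0.])
    n=cv2.undistortPoints(np.array(uv,float).reshape(-1,1,2),K,d,None,None,None).reshape(-1,2)
    q=s["attitude"]; r=R.from_quat([q[1],q[2],q[3],q[0]])
    return r.apply(np.c_[n[:,0],-n[:,1],-np.ones(len(n))])
def plane(s,uv,z):
    v=rays(s,uv); o=np.array(s["xyz"]); return o+v*((z-o[2])/v[:,2])[:,None]
def proj(s,P):
    q=s["attitude"]; r=R.from_quat([q[1],q[2],q[3],q[0]])
    c=r.inv().apply(np.atleast_2d(P)-np.array(s["xyz"])); c=c*[1,-1,-1]
    return cv2.projectPoints(c,np.zeros(3),np.zeros(3),s["mtx"],np.array([s["k1"],0,0,0.]))[0].reshape(-1,2)
def axes():
    q=manip.state()["tcp_rot"]; return R.from_quat([q[1],q[2],q[3],q[0]]).as_matrix()
E
python3 - <<'E'
from h import *
s=snap("top"); im=s["pixels"]
cv2.imwrite("pics/c1.png",cv2.resize(im[170:365,155:345],None,fx=4,fy=3.07*1,interpolation=cv2.INTER_CUBIC)[:600])
cv2.imwrite("pics/c1.png",cv2.resize(im[175:365,155:345],(600,600),interpolation=cv2.INTER_CUBIC))
cv2.imwrite("pics/c2.png",cv2.resize(im[195:305,385:495],(600,600),interpolation=cv2.INTER_CUBIC))
hsv=cv2.cvtColor(im,cv2.COLOR_BGR2HSV)
# board
m=((hsv[...,0]>18)&(hsv[...,0]<35)&(hsv[...,1]>60)&(hsv[...,2]>120)).astype(np.uint8); m[:, :140]=0;m[:,345:]=0;m[:175]=0
pts=cv2.findNonZero(m); h=cv2.convexHull(pts); print("board rect",cv2.minAreaRect(h))
p=cv2.approxPolyDP(h,5,True).reshape(-1,2);print(p,plane(s,p,.008))
# mat + square
g=np.max(im,2)
m=((g<45)).astype(np.uint8); m[:190]=0;m[310:]=0;m[:,:385]=0;m[:,495:]=0
n,l,st,c=cv2.connectedComponentsWithStats(m);
h=cv2.convexHull(cv2.findNonZero(m)); p=cv2.approxPolyDP(h,3,True).reshape(-1,2);print("mat",p,plane(s,p,.003))
m=((g>130)&(hsv[...,1]<60)).astype(np.uint8); m[:195]=0;m[300:]=0;m[:,:392]=0;m[:,488:]=0
h=cv2.convexHull(cv2.findNonZero(m)); p=cv2.approxPolyDP(h,2,True).reshape(-1,2);print("sq",p,plane(s,p,.031))
E
```

```text
board rect ((249.73074340820312, 267.94891357421875), (156.22369384765625, 156.416015625), 7.650651931762695)
[[337 202]
 [316 355]
 [163 333]
 [186 182]] [[0.63700077 0.08700121 0.008     ]
 [0.36511168 0.13324009 0.008     ]
 [0.41004416 0.40530304 0.008     ]
 [0.68280151 0.36189    0.008     ]]
mat [[485 294]
 [399 298]
 [398 217]
 [408 210]
 [479 205]] [[ 0.46205995 -0.17571112  0.003     ]
 [ 0.46068989 -0.0183747   0.003     ]
 [ 0.60707568 -0.02322895  0.003     ]
 [ 0.6194254  -0.04219042  0.003     ]
 [ 0.62513506 -0.17465487  0.003     ]]
sq [[477 209]
 [477 217]
 [410 286]
 [401 286]
 [401 219]
 [412 208]] [[ 0.61355869 -0.16189059  0.031     ]
 [ 0.59914491 -0.1609251   0.031     ]
 [ 0.48101315 -0.03433487  0.031     ]
 [ 0.48155128 -0.01852374  0.031     ]
 [ 0.59941678 -0.02399606  0.031     ]
 [ 0.61852669 -0.04459961  0.031     ]]
```

View pics/c1.png

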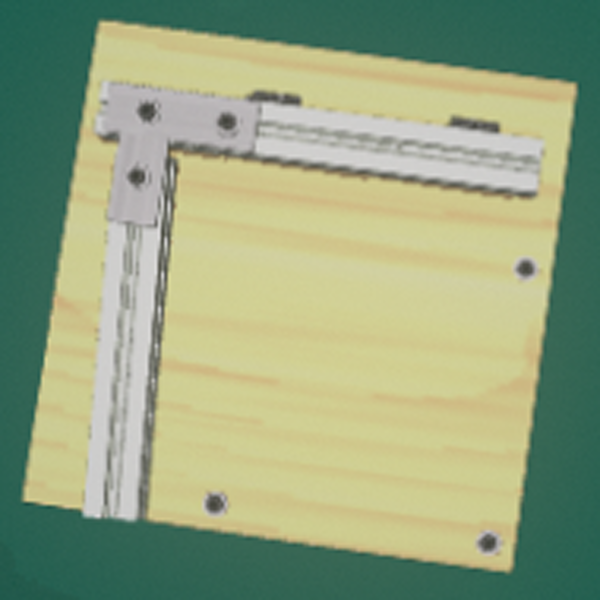

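View pics/c2.png

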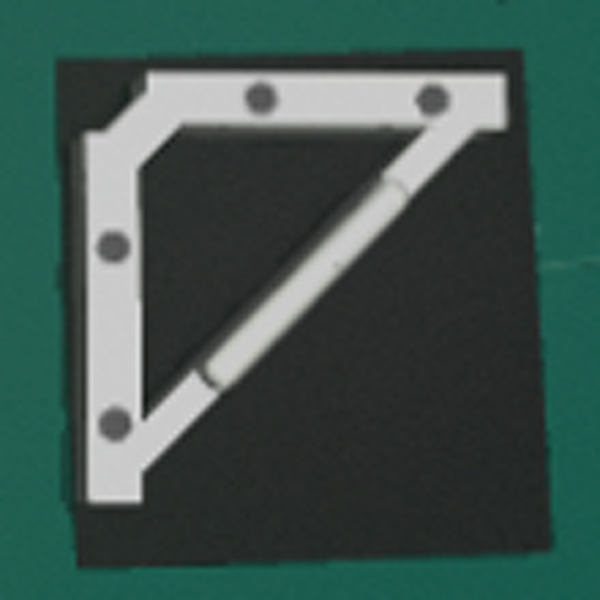

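```bash
cat > edges.py <<'E'
from h import *
from scipy.ndimage import map_coordinates
def edge(s,p,q,z,sign=0,hw=4,n=40):
    """subpixel edge near segment p-q (pixels). sign: +1 brightness rises to the right-hand normal"""
    g=cv2.cvtColor(s["pixels"],cv2.COLOR_BGR2GRAY).astype(float)
    p=np.array(p,float);q=np.array(q,float);d=(q-p)/np.linalg.norm(q-p);nn=np.array([-d[1],d[0]])
    t=np.arange(-hw,hw+.01,.2);out=[]
    for a in np.linspace(.03,.97,n):
        c=p+(q-p)*a; P=c+t[:,None]*nn
        v=map_coordinates(g,[P[:,1],P[:,0]],order=1); gr=np.gradient(v)
        k=np.argmax(np.abs(gr) if sign==0 else sign*gr); out.append(c+t[k]*nn)
    W=plane(s,out,z)[:,:2].astype(np.float32)
    for _ in range(3):
        vx,vy,x0,y0=cv2.fitLine(W,cv2.DIST_HUBER,0,.0005,.001).ravel()
        r=(W-[x0,y0])@np.array([-vy,vx]); W=W[abs(r)<max(2.5*np.median(abs(r)),3e-4)]
    return np.array([x0,y0]),np.array([vx,vy]),np.std(r),len(W)
def inter(l1,l2):
    a=np.linalg.solve(np.c_[l1[1],-l2[1]],l2[0]-l1[0]); return l1[0]+a[0]*l1[1]
def ang(l): # heading as +x-ish/+-y mod 90
    return (np.arctan2(l[1][1],l[1][0])+np.pi/4)%(np.pi/2)-np.pi/4
E
python3 - <<'E'
from edges import *
s=snap("top")
c1=lambda x,y:(155+x/3.158,175+y/3.158)
c2=lambda x,y:(385+x/5.4545,195+y/5.4545)
def show(n,l): print(n,l[0].round(4),l[1].round(4),"ang",round(ang(l),4),"sd",round(float(l[2]),5),l[3])
top=edge(s,c2(160,72),c2(500,72),.031); lef=edge(s,c2(86,140),c2(86,495),.031)
xe=edge(s,c2(507,75),c2(507,125),.031); ye=edge(s,c2(90,503),c2(140,503),.031)
for n,l in zip("top lef rend bend".split(),(top,lef,xe,ye)):show(n,l)
th=(ang(top)+ang(lef))/2; ux=np.array([np.cos(th),np.sin(th)]);uy=np.array([-ux[1],ux[0]])
o=inter(top,lef)-.07*ux-.07*uy; print("square th",th,"o",o)
print("ends check",(inter(top,xe)-o)@uy,(inter(lef,ye)-o)@ux)
m=[edge(s,c2(57,60),c2(522,50),.003),edge(s,c2(522,50),c2(551,549),.003),edge(s,c2(551,549),c2(78,568),.003),edge(s,c2(57,60),c2(78,568),.003,hw=3)]
for i,l in enumerate(m): show("mat%d"%i,l)
C=[inter(m[0],m[1]),inter(m[1],m[2]),inter(m[2],m[3]),inter(m[3],m[0])]; print(np.array(C),np.mean(C,0))
B=[edge(s,c1(98,22),c1(576,83),.008),edge(s,c1(576,83),c1(511,570),.008),edge(s,c1(140,521),c1(511,570),.008),edge(s,c1(98,22),c1(25,500),.008)]
for i,l in enumerate(B): show("b%d"%i,l)
C=[inter(B[0],B[1]),inter(B[1],B[2]),inter(B[2],B[3]),inter(B[3],B[0])]; bo=np.mean(C,0);print(np.array(C),bo)
bth=np.mean([ang(l) for l in B]);print("bth",bth); bx=np.array([np.cos(bth),np.sin(bth)]);by=np.array([-bx[1],bx[0]])
print("inner corner nominal",bo+.08*bx+.08*by)
ra=edge(s,c1(270,157),c1(530,191),.038,hw=2.5,sign=-1); rb=edge(s,c1(157,230),c1(138,515),.038,hw=2.5,sign=0)
rao=edge(s,c1(305,107),c1(440,126),.038,hw=2.5); rbo=edge(s,c1(107,230),c1(85,515),.038,hw=2.5)
for n,l in zip("ra rb rao rbo".split(),(ra,rb,rao,rbo)): show(n,l); print((l[0]-bo)@np.c_[bx,by])
print("corner in board",(inter(ra,rb)-bo)@np.c_[bx,by])
E
```

```text
top [ 0.6184 -0.1027] [0.0269 0.9996] ang -0.0269 sd 0.0 28
lef [ 0.5387 -0.02  ] [ 0.9989 -0.0462] ang -0.0462 sd 2e-05 40
rend [ 0.604  -0.1623] [ 0.9978 -0.0669] ang -0.067 sd 0.0 25
bend [ 0.4802 -0.0274] [0.0341 0.9994] ang -0.0341 sd 0.0 40
square th -0.036550283 o [ 0.54799604 -0.09117664]
ends check -0.069375336 -0.07013244
mat0 [ 0.6224 -0.1076] [0.0271 0.9996] ang -0.0271 sd 0.0005 28
mat1 [ 0.546  -0.1774] [ 1.     -0.0015] ang -0.0015 sd 0.00042 29
mat2 [ 0.4583 -0.0885] [0.0083 1.    ] ang -0.0083 sd 0.00025 24
mat3 [ 0.5462 -0.021 ] [0.9983 0.0582] ang 0.0583 sd 0.00219 32
[[ 0.6204851  -0.17754714]
 [ 0.4575818  -0.17730515]
 [ 0.45883888 -0.02610311]
 [ 0.6248554  -0.01642136]] [ 0.5404403  -0.09934419]
b0 [0.6581 0.1978] [0.1688 0.9856] ang -0.1696 sd 0.00013 28
b1 [0.4902 0.1111] [ 0.9862 -0.1658] ang -0.1665 sd 0.00012 22
b2 [0.3782 0.2214] [0.1658 0.9862] ang -0.1666 sd 0.00029 36
b3 [0.5316 0.3878] [ 0.9867 -0.1627] ang -0.1634 sd 0.00038 36
[[0.6389238  0.08613093]
 [0.3631943  0.13247867]
 [0.40951124 0.40789485]
 [0.6862152  0.3622694 ]] [0.52446115 0.24719346]
bth -0.16654481
inner corner nominal [0.6166163  0.31282446]
ra [0.5859 0.1918] [0.164  0.9865] ang -0.1647 sd 0.00022 31
[ 0.06981684 -0.04441799]
rb [0.474  0.3292] [ 0.9955 -0.0947] ang -0.0949 sd 0.00032 27
[-0.06339869  0.07250497]
rao [0.6168 0.1958] [0.1473 0.9891] ang -0.1478 sd 0.00076 34
[ 0.09958822 -0.03536018]
rbo [0.4763 0.3582] [ 0.9955 -0.0949] ang -0.095 sd 0.00066 37
[-0.06586347  0.10153214]
corner in board [0.06958304 0.08205283]
```

```bash
cat > go.py <<'E'
from h import *
import sys
def go(x,y,z=None,head=None):
    """needed shift in tool axes (cm) and yaw to put TCP at x,y,z with tool-y heading"""
    st=manip.state(); A=axes(); p=st["tool_pos"]; 
    h=np.arctan2(A[1,1],A[0,1])
    d=np.array([x,y,p[2] if z is None else z])-p
    t=A.T@d*100
    print("t",round(float(st["time"]),2),"tcp",p.round(4),"toolx",A[:,0].round(4),"yhead",round(h,4),"F",st["force"].round(2),"T",st["torque"].round(2),"w",round(st["grip_width"],4),"q6",st["qpos"][5].round(3))
    print("need dx %.2f dy %.2f dz %.2f cm"%tuple(t))
    if head is not None:
        dh=(head-h+np.pi/2)%np.pi-np.pi/2
        print("yaw about tool x (=-z):",round(-dh,4))
if __name__=="__main__": 
    a=[None if v=="-" else float(v) for v in sys.argv[1:]]; go(*a)
E
python3 go.py .548 -.091 .12 .748; python3 -c "
from h import *
print(axes())"
```

```text
t 0.2 tcp [0.2413 0.5761 0.2027] toolx [-7.0e-04 -1.2e-03 -1.0e+00] yhead 1.174 F [-0.2   0.68  0.34] T [ 0.01  0.   -0.01] w 0.0856 q6 -0.119
need dx 8.33 dy -49.66 dz 54.06 cm
yaw about tool x (=-z): 0.426
[[-6.57698074e-04  3.86453089e-01  9.22308830e-01]
 [-1.18290686e-03  9.22308083e-01 -3.86453620e-01]
 [-9.99999084e-01 -1.34517524e-03 -1.49462240e-04]]
```

```bash
python3 -m crank '[{"dy":-4.2,"dz":4.5},{"dy":-4.2,"dz":4.5},{"dy":-4.2,"dz":4.5},{"dy":-4.2,"dz":4.5},{"dy":-4.2,"dz":4.5},{"dy":-4.2,"dz":4.5},{"dy":-4.2,"dz":4.5},{"dy":-4.2,"dz":4.5},{"dy":-4.2,"dz":4.5},{"dy":-4.2,"dz":4.5}]'; python3 go.py .548 -.091 .12 .748
```

```text
t 0.2 tcp [0.2413 0.5761 0.2027] toolx [-7.0e-04 -1.2e-03 -1.0e+00] yhead 1.174 F [-0.2   0.68  0.34] T [ 0.01  0.   -0.01] w 0.0856 q6 -0.119
need dx 8.33 dy -49.66 dz 54.06 cm
yaw about tool x (=-z): 0.426invalid input at $[0]: expected keys hand, dx, dy, dz, yaw
```

```bash
python3 -m crank '[{"hand":1,"dx":0,"dy":-4.2,"dz":4.5,"yaw":0},{"hand":1,"dx":0,"dy":-4.2,"dz":4.5,"yaw":0},{"hand":1,"dx":0,"dy":-4.2,"dz":4.5,"yaw":0},{"hand":1,"dx":0,"dy":-4.2,"dz":4.5,"yaw":0},{"hand":1,"dx":0,"dy":-4.2,"dz":4.5,"yaw":0},{"hand":1,"dx":0,"dy":-4.2,"dz":4.5,"yaw":0},{"hand":1,"dx":0,"dy":-4.2,"dz":4.5,"yaw":0},{"hand":1,"dx":0,"dy":-4.2,"dz":4.5,"yaw":0},{"hand":1,"dx":0,"dy":-4.2,"dz":4.5,"yaw":0},{"hand":1,"dx":0,"dy":-4.2,"dz":4.5,"yaw":0}]' 50; python3 go.py .548 -.091 .12 .748
```

```text
time: 1.45
tool_pos: [0.4978, 0.0073, 0.2025]
tcp_rot: [0.695, 0.136, 0.693, -0.137]
force: [0.5, 0.7, -0.6]
grip_width: 0.0851
t 1.45 tcp [0.4978 0.0073 0.2025] toolx [ 0.0034 -0.0015 -1.    ] yhead 1.1827 F [ 0.49  0.71 -0.58] T [ 0.05  0.08 -0.01] w 0.0851 q6 -1.317
need dx 8.28 dy -7.20 dz 8.33 cm
yaw about tool x (=-z): 0.4347
```

```bash
python3 -m crank '[{"hand":1,"dx":0,"dy":-3.6,"dz":4.1,"yaw":0},{"hand":1,"dx":0,"dy":-3.6,"dz":4.1,"yaw":0},{"hand":1,"dx":2,"dy":0,"dz":0,"yaw":0.15},{"hand":1,"dx":2,"dy":0,"dz":0,"yaw":0.15},{"hand":1,"dx":2,"dy":0,"dz":0,"yaw":0.14},{"hand":1,"dx":0,"dy":0,"dz":0,"yaw":0}]' 50; python3 go.py .548 -.091 .01 .748
python3 - <<'E'
from h import *
for n in("top","side"):
    s=snap(n);im=s["pixels"]
    c=im[180:330,370:520] if n=="top" else im[230:400,220:400]
    cv2.imwrite(f"pics/a_{n}.png",cv2.resize(c,None,fx=3.5,fy=3.5,interpolation=cv2.INTER_CUBIC))
E
```

```text
time: 2.2
tool_pos: [0.5484, -0.0996, 0.1404]
tcp_rot: [0.645, 0.291, 0.643, -0.291]
force: [-0.5, -0.2, 0.2]
grip_width: 0.0849
t 2.2 tcp [ 0.5484 -0.0996  0.1404] toolx [ 0.003  -0.0013 -1.    ] yhead 0.7214 F [-0.49 -0.18  0.21] T [0.02 0.01 0.03] w 0.0849 q6 -1.034
need dx 13.03 dy 0.52 dz -0.70 cm
yaw about tool x (=-z): -0.0266
```

View pics/a_top.png

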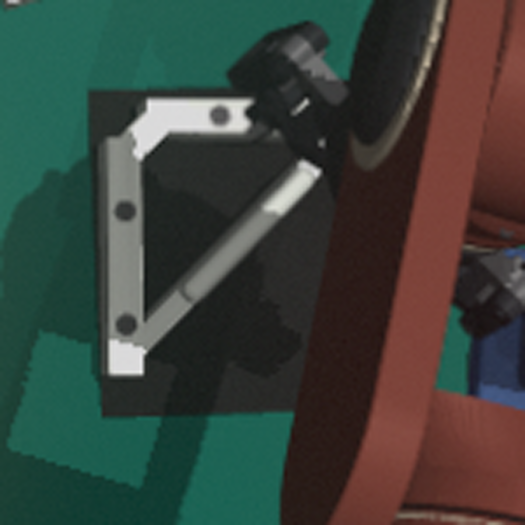

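View pics/a_side.png

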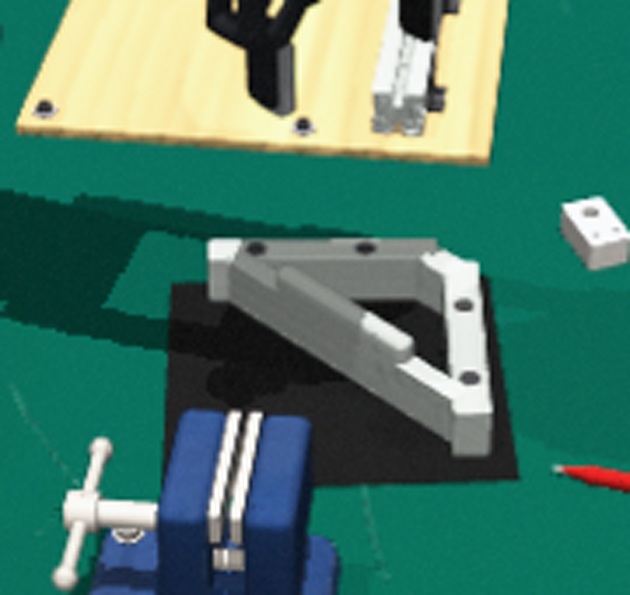

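```bash
python3 - <<'E'
from h import *
s=snap("side");th=-.037;o=np.array([.548,-.0912,.031]);ux=np.array([np.cos(th),np.sin(th),0]);uy=np.array([-ux[1],ux[0],0])
P=[o+.07*ux-.07*uy,o+.052*ux-.07*uy,o+.07*uy-.07*ux]
print((proj(s,P)-[220,230])*3.5)
E
```

```text
[[491.42277107 409.04097282]
 [453.50697825 409.36296144]
 [209.02967611 235.53854657]]
```

```bash
python3 -m crank '[{"hand":1,"dx":2,"dy":0.5,"dz":-0.7,"yaw":-0.026},{"hand":1,"dx":3,"dy":0,"dz":0,"yaw":0},{"hand":1,"dx":3,"dy":0,"dz":0,"yaw":0},{"hand":1,"dx":2,"dy":0,"dz":0,"yaw":0},{"hand":1,"dx":0,"dy":0,"dz":0,"yaw":0}]'; python3 go.py .548 -.091 .01 .748
```

```text
time: 2.98
tool_pos: [0.5515, -0.0891, 0.0408]
tcp_rot: [0.654, 0.28, 0.645, -0.278]
force: [0.5, 0.4, 0.6]
grip_width: 0.0854
t 2.98 tcp [ 0.5515 -0.0891  0.0408] toolx [ 0.0127 -0.0034 -0.9999] yhead 0.7592 F [0.55 0.44 0.56] T [ 0.01 -0.02  0.01] w 0.0854 q6 -1.053
need dx 3.07 dy -0.41 dz -0.13 cm
yaw about tool x (=-z): 0.0112
```

```bash
python3 -m crank '[{"hand":1,"dx":1.2,"dy":-0.4,"dz":-0.1,"yaw":0.011},{"hand":1,"dx":1.0,"dy":0,"dz":0,"yaw":0},{"hand":1,"dx":0.6,"dy":0,"dz":0,"yaw":0},{"hand":1,"dx":0,"dy":0,"dz":0,"yaw":0}]'; python3 go.py .548 -.091 .01 .748
```

```text
time: 3.48
tool_pos: [0.5495, -0.0913, 0.0129]
tcp_rot: [0.654, 0.283, 0.642, -0.282]
force: [-0.5, 0.3, -0.2]
grip_width: 0.0853
t 3.48 tcp [ 0.5495 -0.0913  0.0129] toolx [ 0.0162 -0.0045 -0.9999] yhead 0.7493 F [-0.48  0.33 -0.22] T [-0.05  0.02 -0.01] w 0.0853 q6 -1.048
need dx 0.29 dy -0.10 dz -0.12 cm
yaw about tool x (=-z): 0.0013
```

```bash
python3 -m crank '[{"hand":1,"dx":0.25,"dy":-0.1,"dz":-0.1,"yaw":0},{"hand":0,"dx":0,"dy":0,"dz":0,"yaw":0},{"hand":-0.5,"dx":0,"dy":0,"dz":0,"yaw":0},{"hand":-1,"dx":0,"dy":0,"dz":0,"yaw":0},{"hand":-1,"dx":0,"dy":0,"dz":0,"yaw":0},{"hand":-1,"dx":0,"dy":0,"dz":0,"yaw":0},{"hand":-1,"dx":0,"dy":0,"dz":0,"yaw":0}]' 80; python3 go.py .548 -.091 .01 .748
```

```text
time: 4.35
tool_pos: [0.5491, -0.0918, 0.012]
tcp_rot: [0.655, 0.283, 0.642, -0.282]
force: [-0.3, 0.3, -0.4]
grip_width: 0.0079
t 4.35 tcp [ 0.5491 -0.0918  0.012 ] toolx [ 0.0183 -0.0057 -0.9998] yhead 0.7495 F [-0.29  0.31 -0.39] T [0.02 0.09 0.03] w 0.0079 q6 -1.049
need dx 0.20 dy -0.03 dz -0.14 cm
yaw about tool x (=-z): 0.0015
```

```bash
python3 - <<'E'
from h import *
s=snap("side");im=s["pixels"]
cv2.imwrite("pics/b_side.png",cv2.resize(im[220:390,210:390],None,fx=3.5,fy=3.5,interpolation=cv2.INTER_CUBIC))
print(manip.state()["grip_width"],manip.state()["tool_pos"])
E
```

```text
0.008267683375089822 [ 0.54910767 -0.09179341  0.01200552]
```

View pics/b_side.png

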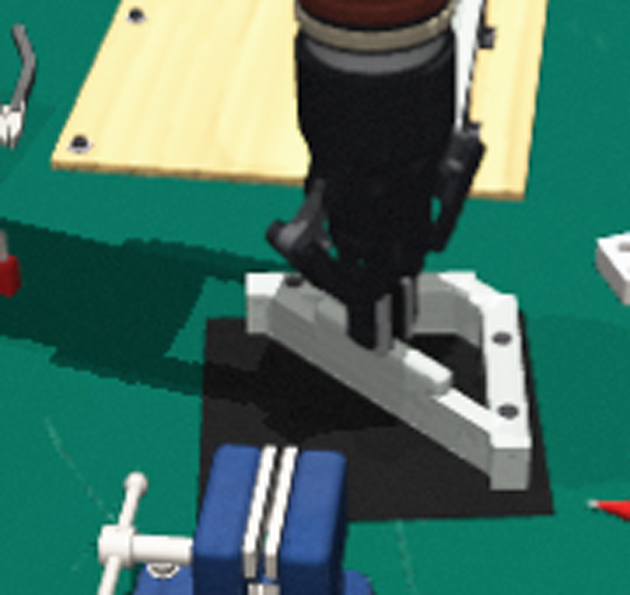

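```bash
python3 -m crank '[{"hand":-1,"dx":-0.5,"dy":0,"dz":0,"yaw":0},{"hand":-1,"dx":-1,"dy":0,"dz":0,"yaw":0},{"hand":-1,"dx":-2,"dy":0,"dz":0,"yaw":0},{"hand":-1,"dx":-2.5,"dy":0,"dz":0,"yaw":0},{"hand":-1,"dx":-2,"dy":0,"dz":0,"yaw":0},{"hand":-1,"dx":-1,"dy":0,"dz":0,"yaw":0},{"hand":-1,"dx":0,"dy":0,"dz":0,"yaw":0}]'; python3 go.py .52 .247 .09 .6188
```

```text
time: 5.28
tool_pos: [0.5435, -0.0901, 0.1015]
tcp_rot: [0.652, 0.283, 0.645, -0.282]
force: [0.6, -0.1, -4.2]
grip_width: 0.0076
t 5.28 tcp [ 0.5435 -0.0901  0.1015] toolx [ 0.0099 -0.0034 -0.9999] yhead 0.7496 F [ 0.65 -0.09 -4.2 ] T [-0.03  0.08  0.02] w 0.0076 q6 -1.049
need dx 1.02 dy 21.24 dz -26.29 cm
yaw about tool x (=-z): 0.1308
```

```bash
python3 -m crank '[{"hand":-1,"dx":0,"dy":0.5,"dz":-0.5,"yaw":0.07},{"hand":-1,"dx":0,"dy":1.5,"dz":-1.7,"yaw":0.06},{"hand":-1,"dx":0,"dy":2.8,"dz":-3.9,"yaw":0},{"hand":-1,"dx":0,"dy":2.8,"dz":-3.9,"yaw":0},{"hand":-1,"dx":0,"dy":2.8,"dz":-3.9,"yaw":0},{"hand":-1,"dx":0,"dy":2.8,"dz":-3.9,"yaw":0},{"hand":-1,"dx":0,"dy":2.8,"dz":-3.9,"yaw":0},{"hand":-1,"dx":0,"dy":1.5,"dz":-2,"yaw":0},{"hand":-1,"dx":0,"dy":0,"dz":0,"yaw":0}]'; python3 go.py .5015 .2308 .09 .6194
```

```text
time: 6.4
tool_pos: [0.5405, 0.2129, 0.0887]
tcp_rot: [0.626, 0.323, 0.629, -0.329]
force: [0.4, -0.8, -4.8]
grip_width: 0.0077
t 6.4 tcp [0.5405 0.2129 0.0887] toolx [-0.0077 -0.0041 -1.    ] yhead 0.6125 F [ 0.4  -0.79 -4.79] T [-0.09  0.09 -0.02] w 0.0077 q6 -0.364
need dx -0.10 dy -2.17 dz -3.71 cm
yaw about tool x (=-z): -0.0069
```

```bash
python3 -m crank '[{"hand":-1,"dx":0,"dy":-1,"dz":-1.7,"yaw":0},{"hand":-1,"dx":0,"dy":-0.8,"dz":-1.4,"yaw":0},{"hand":-1,"dx":0,"dy":-0.3,"dz":-0.5,"yaw":-0.007},{"hand":-1,"dx":0,"dy":0,"dz":0,"yaw":0}]'; python3 go.py .5015 .2308 .09 .6194
```

```text
time: 6.9
tool_pos: [0.4984, 0.229, 0.0867]
tcp_rot: [0.626, 0.32, 0.631, -0.328]
force: [1.2, -0.8, -5.3]
grip_width: 0.0081
t 6.9 tcp [0.4984 0.229  0.0867] toolx [-0.0117 -0.0059 -0.9999] yhead 0.6181 F [ 1.19 -0.77 -5.31] T [-0.07 -0.02 -0.01] w 0.0081 q6 -0.321
need dx -0.33 dy 0.36 dz 0.03 cm
yaw about tool x (=-z): -0.0013
```

```bash
python3 -m crank '[{"hand":-1,"dx":-0.6,"dy":0,"dz":0,"yaw":0},{"hand":-1,"dx":-0.6,"dy":0,"dz":0,"yaw":0},{"hand":-1,"dx":-0.6,"dy":0,"dz":0,"yaw":0},{"hand":-1,"dx":-0.6,"dy":0,"dz":0,"yaw":0},{"hand":-1,"dx":-0.6,"dy":0,"dz":0,"yaw":0},{"hand":-1,"dx":-0.6,"dy":0,"dz":0,"yaw":0},{"hand":-1,"dx":-0.6,"dy":0,"dz":0,"yaw":0},{"hand":-1,"dx":-0.6,"dy":0,"dz":0,"yaw":0}]'; python3 go.py .5015 .2308 .09 .6194;python3 -m crank '[{"hand":-1,"dx":3,"dy":0,"dz":0,"yaw":0},{"hand":-1,"dx":3,"dy":0,"dz":0,"yaw":0},{"hand":-1,"dx":0,"dy":0,"dz":0,"yaw":0},{"hand":-1,"dx":0,"dy":0,"dz":0,"yaw":0}]'; python3 go.py .5015 .2308 .09 .6194
```

```text
time: 7.9
tool_pos: [0.5004, 0.2286, 0.139]
tcp_rot: [0.626, 0.321, 0.63, -0.328]
force: [-0.7, 0.0, -4.5]
grip_width: 0.0078
t 7.9 tcp [0.5004 0.2286 0.139 ] toolx [-0.0095 -0.0056 -0.9999] yhead 0.6166 F [-0.67  0.04 -4.54] T [-0.04  0.05 -0.01] w 0.0078 q6 -0.321
need dx 4.90 dy 0.27 dz -0.12 cm
yaw about tool x (=-z): -0.0028
time: 8.4
tool_pos: [0.5022, 0.229, 0.0818]
tcp_rot: [0.627, 0.323, 0.629, -0.327]
force: [0.5, 0.6, -4.2]
grip_width: 0.0082
t 8.4 tcp [0.5022 0.229  0.0818] toolx [-0.0042 -0.004  -1.    ] yhead 0.6168 F [ 0.53  0.57 -4.16] T [-0.06  0.08  0.03] w 0.0082 q6 -0.321
need dx -0.82 dy 0.04 dz -0.18 cm
yaw about tool x (=-z): -0.0026
```

```bash
for i in 1; do python3 -m crank '[{"hand":-1,"dx":-0.6,"dy":0,"dz":0,"yaw":0},{"hand":-1,"dx":-0.6,"dy":0,"dz":0,"yaw":0},{"hand":-1,"dx":-0.6,"dy":0,"dz":0,"yaw":0},{"hand":-1,"dx":-0.6,"dy":0,"dz":0,"yaw":0},{"hand":-1,"dx":-0.6,"dy":0,"dz":0,"yaw":0},{"hand":-1,"dx":-0.6,"dy":0,"dz":0,"yaw":0},{"hand":-1,"dx":-0.6,"dy":0,"dz":0,"yaw":0},{"hand":-1,"dx":-0.6,"dy":0,"dz":0,"yaw":0},{"hand":-1,"dx":-0.6,"dy":0,"dz":0,"yaw":0}]'>/dev/null; python3 -m crank '[{"hand":-1,"dx":3,"dy":0,"dz":0,"yaw":0},{"hand":-1,"dx":3,"dy":0,"dz":0,"yaw":0},{"hand":-1,"dx":0,"dy":0,"dz":0,"yaw":0}]'>/dev/null; python3 go.py .5015 .2308 .09 .6194; done
python3 -m crank '[{"hand":-1,"dx":-0.6,"dy":0,"dz":0,"yaw":0},{"hand":-1,"dx":-0.6,"dy":0,"dz":0,"yaw":0},{"hand":-1,"dx":-0.6,"dy":0,"dz":0,"yaw":0},{"hand":-1,"dx":-0.6,"dy":0,"dz":0,"yaw":0},{"hand":-1,"dx":-0.6,"dy":0,"dz":0,"yaw":0},{"hand":-1,"dx":-0.6,"dy":0,"dz":0,"yaw":0},{"hand":-1,"dx":-0.6,"dy":0,"dz":0,"yaw":0},{"hand":-1,"dx":-0.6,"dy":0,"dz":0,"yaw":0},{"hand":-1,"dx":-0.6,"dy":0,"dz":0,"yaw":0}]'>/dev/null; python3 -m crank '[{"hand":-1,"dx":3,"dy":0,"dz":0,"yaw":0},{"hand":-1,"dx":3,"dy":0,"dz":0,"yaw":0},{"hand":-1,"dx":0,"dy":0,"dz":0,"yaw":0}]'>/dev/null; python3 go.py .5015 .2308 .09 .6194
```

```text
t 9.9 tcp [0.5059 0.2302 0.0849] toolx [ 0.005  -0.0012 -1.    ] yhead 0.6168 F [-0.81 -0.35 -4.12] T [-0.07  0.08 -0.01] w 0.0079 q6 -0.321
need dx -0.51 dy -0.32 dz -0.30 cm
yaw about tool x (=-z): -0.0026
t 11.4 tcp [0.5103 0.2316 0.0894] toolx [ 0.0158  0.0021 -0.9999] yhead 0.6169 F [ 0.16 -0.95 -4.1 ] T [-0.04  0.11 -0.06] w 0.0081 q6 -0.321
need dx -0.07 dy -0.77 dz -0.45 cm
yaw about tool x (=-z): -0.0025
```

```bash
python3 -m crank '[{"hand":-1,"dx":0,"dy":-0.7,"dz":-0.4,"yaw":-0.003},{"hand":-1,"dx":1.5,"dy":0,"dz":0,"yaw":0},{"hand":-1,"dx":1.3,"dy":0,"dz":0,"yaw":0},{"hand":-1,"dx":1.2,"dy":0,"dz":0,"yaw":0},{"hand":-1,"dx":1,"dy":0,"dz":0,"yaw":0},{"hand":-1,"dx":0,"dy":0,"dz":0,"yaw":0},{"hand":-1,"dx":0,"dy":0,"dz":0,"yaw":0}]'; python3 go.py .5015 .2308 .022 .6194; python3 - <<'E'
from h import *
for n in("top","side"):
    s=snap(n);im=s["pixels"]
    c=im[170:360,150:350] if n=="top" else im[180:300,210:390]
    cv2.imwrite(f"pics/d_{n}.png",cv2.resize(c,None,fx=3.2,fy=3.15,interpolation=cv2.INTER_CUBIC))
E
```

```text
time: 12.28
tool_pos: [0.5049, 0.2316, 0.0395]
tcp_rot: [0.635, 0.328, 0.623, -0.319]
force: [0.4, 0.7, -4.2]
grip_width: 0.0079
t 12.28 tcp [0.5049 0.2316 0.0395] toolx [ 0.0204  0.0035 -0.9998] yhead 0.6203 F [ 0.45  0.73 -4.23] T [-0.02  0.07 -0.01] w 0.0079 q6 -0.321
need dx 1.74 dy -0.35 dz -0.14 cm
yaw about tool x (=-z): 0.0009
```

View pics/d_top.png

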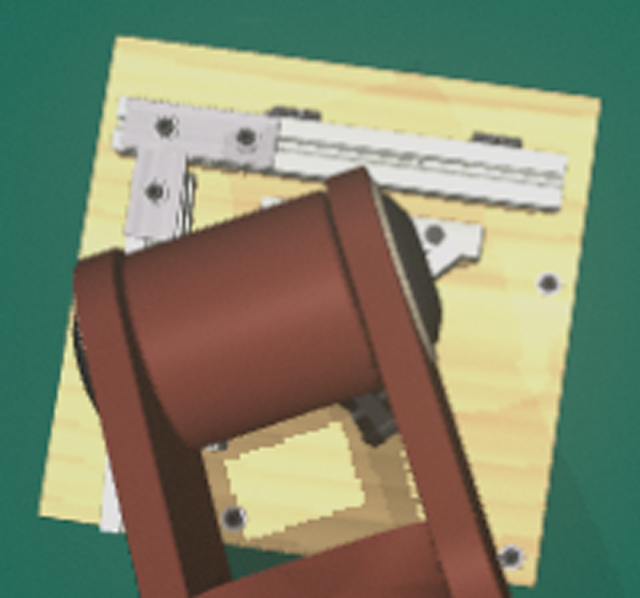

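View pics/d_side.png

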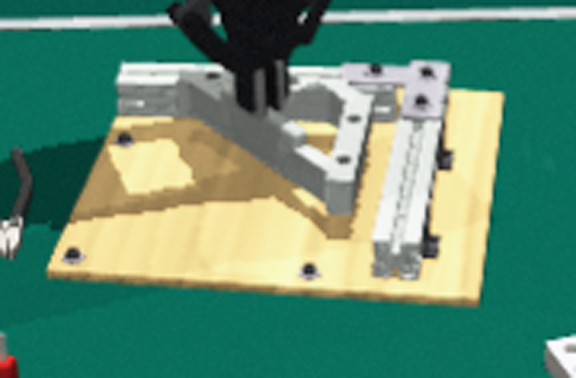

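```bash
python3 -m crank '[{"hand":-1,"dx":0.8,"dy":0,"dz":0,"yaw":0},{"hand":-1,"dx":0.5,"dy":0,"dz":0,"yaw":0},{"hand":-1,"dx":0.3,"dy":0,"dz":0,"yaw":0},{"hand":-1,"dx":0,"dy":0,"dz":0,"yaw":0}]'; python3 go.py .5015 .2308 .022 .6194; python3 - <<'E'
from h import *
for n in("side",):
    s=snap(n);im=s["pixels"]
    c=im[180:300,210:390]
    cv2.imwrite(f"pics/e_{n}.png",cv2.resize(c,None,fx=4.4,fy=4.4,interpolation=cv2.INTER_CUBIC))
E
```

```text
time: 12.88
tool_pos: [0.5057, 0.2319, 0.0232]
tcp_rot: [0.635, 0.328, 0.622, -0.319]
force: [0.1, 0.4, -4.0]
grip_width: 0.008
t 12.88 tcp [0.5057 0.2319 0.0232] toolx [ 0.0217  0.004  -0.9998] yhead 0.6202 F [ 0.08  0.37 -3.99] T [-0.06  0.12 -0.01] w 0.008 q6 -0.321
need dx 0.11 dy -0.40 dz -0.16 cm
yaw about tool x (=-z): 0.0008
```

View pics/e_side.png

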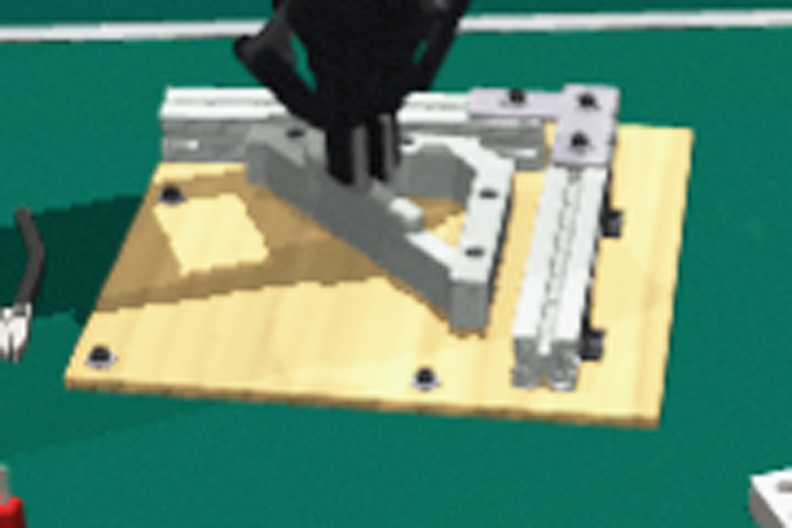

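```bash
cat > st.py <<'E'
from h import *
st=manip.state();A=axes();bx=np.array([.9862,-.1658,0]);by=np.array([.1658,.9862,0])
d=st["tool_pos"]-[.5245,.2472,0]
F=st["force"]
print("t %.2f board x %.1f y %.1f z %.1f mm | Fbx %.1f Fby %.1f Fz %.1f Tz %.2f | yaw-target %.4f tilt %s"%(st["time"],d@bx*1e3,d@by*1e3,d[2]*1e3,F@bx,F@by,F[2],st["torque"][2],np.arctan2(A[1,1],A[0,1])-np.pi/4+.166,A[:2,0].round(4)))
E
python3 -m crank '[{"hand":-1,"dx":0,"dy":0.25,"dz":0.25,"yaw":0},{"hand":-1,"dx":0,"dy":0.25,"dz":0.25,"yaw":0},{"hand":-1,"dx":0,"dy":0.2,"dz":0.2,"yaw":0},{"hand":-1,"dx":0,"dy":0,"dz":0,"yaw":0}]'; python3 st.py
```

```text
time: 13.42
tool_pos: [0.517, 0.2303, 0.0243]
tcp_rot: [0.635, 0.329, 0.622, -0.318]
force: [0.9, -1.0, -4.3]
grip_width: 0.0078
t 13.43 board x -4.6 y -17.9 z 24.3 mm | Fbx 1.0 Fby -0.9 Fz -4.3 Tz 0.04 | yaw-target 0.0008 tilt [0.0235 0.0044]
```

```bash
for i in 1 2; do python3 -m crank '[{"hand":-1,"dx":0.03,"dy":0.08,"dz":0.08,"yaw":0},{"hand":-1,"dx":0.02,"dy":0.08,"dz":0.08,"yaw":0}]' >/dev/null; python3 st.py; done
```

```text
t 13.68 board x -2.2 y -17.9 z 23.8 mm | Fbx 0.3 Fby -0.7 Fz -4.5 Tz -0.01 | yaw-target 0.0008 tilt [0.0234 0.0045]
t 13.93 board x 0.1 y -17.9 z 23.3 mm | Fbx -0.9 Fby -0.2 Fz -4.3 Tz 0.00 | yaw-target 0.0009 tilt [0.0232 0.0044]
```

```bash
for i in 1 2 3; do python3 -m crank '[{"hand":-1,"dx":0.01,"dy":0.05,"dz":0.05,"yaw":0}]' >/dev/null; python3 st.py; done
```

```text
t 14.05 board x 0.2 y -17.9 z 23.0 mm | Fbx -2.7 Fby 1.0 Fz -2.3 Tz 0.04 | yaw-target 0.0008 tilt [0.0216 0.0045]
t 14.18 board x 0.2 y -18.0 z 22.6 mm | Fbx -2.6 Fby -0.1 Fz -2.2 Tz 0.02 | yaw-target 0.0007 tilt [0.0199 0.0045]
t 14.30 board x 0.1 y -18.1 z 22.2 mm | Fbx -4.0 Fby 0.1 Fz -3.4 Tz 0.01 | yaw-target 0.0008 tilt [0.0181 0.0045]
```

```bash
python3 -m crank '[{"hand":-1,"dx":0,"dy":0.17,"dz":0.03,"yaw":0},{"hand":-1,"dx":0,"dy":0.25,"dz":-0.05,"yaw":0}]' >/dev/null; python3 st.py;python3 -m crank '[{"hand":-1,"dx":0,"dy":0.3,"dz":-0.1,"yaw":0},{"hand":-1,"dx":0,"dy":0.3,"dz":-0.1,"yaw":0}]' >/dev/null; python3 st.py
```

```text
t 14.55 board x 0.1 y -16.0 z 20.8 mm | Fbx -5.1 Fby -1.3 Fz -4.0 Tz 0.00 | yaw-target 0.0008 tilt [0.0107 0.0026]
t 14.80 board x -0.1 y -11.8 z 19.0 mm | Fbx -7.1 Fby -1.9 Fz -2.5 Tz -0.05 | yaw-target 0.0011 tilt [ 0.0029 -0.0002]
```

```bash
python3 -m crank '[{"hand":-1,"dx":-0.1,"dy":-0.5,"dz":-0.3,"yaw":0},{"hand":-1,"dx":0,"dy":0,"dz":0,"yaw":0}]' >/dev/null; python3 st.py;python3 - <<'E'
from h import *
s=snap("side");im=s["pixels"]
cv2.imwrite("pics/f_side.png",cv2.resize(im[180:300,210:390],None,fx=4.4,fy=4.4,interpolation=cv2.INTER_CUBIC))
E
```

```text
t 15.05 board x -4.8 y -13.2 z 20.2 mm | Fbx -1.1 Fby -0.5 Fz -4.4 Tz -0.06 | yaw-target 0.0013 tilt [ 0.0061 -0.0002]
```

View pics/f_side.png

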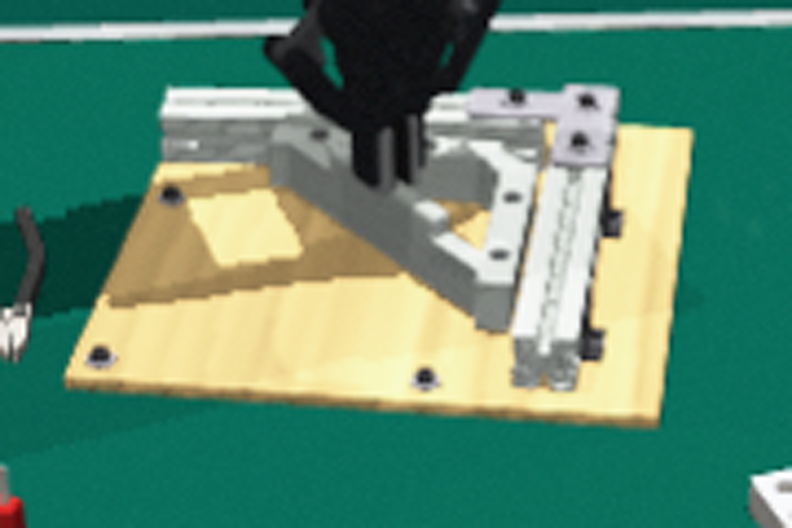

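```bash
python3 -m crank '[{"hand":-1,"dx":-0.6,"dy":0,"dz":0,"yaw":0},{"hand":-1,"dx":-0.6,"dy":0,"dz":0,"yaw":0},{"hand":-1,"dx":-0.6,"dy":0,"dz":0,"yaw":0},{"hand":-1,"dx":-0.6,"dy":0,"dz":0,"yaw":0},{"hand":-1,"dx":-0.6,"dy":0,"dz":0,"yaw":0},{"hand":-1,"dx":-0.6,"dy":0,"dz":0,"yaw":0},{"hand":-1,"dx":-0.6,"dy":0,"dz":0,"yaw":0},{"hand":-1,"dx":-0.6,"dy":0,"dz":0,"yaw":0},{"hand":-1,"dx":-0.6,"dy":0,"dz":0,"yaw":0},{"hand":-1,"dx":-0.6,"dy":0,"dz":0,"yaw":0}]'>/dev/null; python3 st.py; python3 -m crank '[{"hand":-1,"dx":3,"dy":0,"dz":0,"yaw":0},{"hand":-1,"dx":2.5,"dy":0,"dz":0,"yaw":0},{"hand":-1,"dx":0,"dy":0,"dz":0,"yaw":0}]'>/dev/null;python3 st.py
```

```text
t 16.35 board x -3.7 y -13.0 z 85.6 mm | Fbx 0.2 Fby 0.4 Fz -4.6 Tz 0.05 | yaw-target 0.0009 tilt [0.0096 0.0004]
t 16.73 board x -1.5 y -12.0 z 32.1 mm | Fbx 0.2 Fby 0.1 Fz -5.5 Tz 0.00 | yaw-target 0.0010 tilt [0.0135 0.0016]
```

```bash
python3 -m crank '[{"hand":-1,"dx":-0.6,"dy":-0.2,"dz":-0.2,"yaw":0},{"hand":-1,"dx":-0.6,"dy":0,"dz":0,"yaw":0},{"hand":-1,"dx":-0.6,"dy":0,"dz":0,"yaw":0},{"hand":-1,"dx":-0.6,"dy":0,"dz":0,"yaw":0},{"hand":-1,"dx":-0.6,"dy":0,"dz":0,"yaw":0},{"hand":-1,"dx":-0.6,"dy":0,"dz":0,"yaw":0},{"hand":-1,"dx":-0.6,"dy":0,"dz":0,"yaw":0},{"hand":-1,"dx":-0.6,"dy":0,"dz":0,"yaw":0},{"hand":-1,"dx":-0.6,"dy":0,"dz":0,"yaw":0}]'>/dev/null; python3 st.py; python3 -m crank '[{"hand":-1,"dx":3.2,"dy":-0.1,"dz":-0.1,"yaw":0},{"hand":-1,"dx":3,"dy":0,"dz":0,"yaw":0},{"hand":-1,"dx":0,"dy":0,"dz":0,"yaw":0}]'>/dev/null;python3 st.py
```

```text
t 17.85 board x -3.2 y -11.1 z 94.5 mm | Fbx 0.1 Fby -0.1 Fz -3.9 Tz 0.02 | yaw-target 0.0011 tilt [0.0197 0.0036]
t 18.23 board x -1.9 y -9.8 z 33.8 mm | Fbx -0.1 Fby -0.5 Fz -4.1 Tz -0.01 | yaw-target 0.0012 tilt [0.0234 0.0047]
```

```bash
python3 -m crank '[{"hand":-1,"dx":-0.6,"dy":-0.2,"dz":-0.2,"yaw":0},{"hand":-1,"dx":-0.6,"dy":0,"dz":0,"yaw":0},{"hand":-1,"dx":-0.6,"dy":0,"dz":0,"yaw":0},{"hand":-1,"dx":-0.6,"dy":0,"dz":0,"yaw":0},{"hand":-1,"dx":-0.6,"dy":0,"dz":0,"yaw":0},{"hand":-1,"dx":-0.6,"dy":0,"dz":0,"yaw":0}]'>/dev/null; python3 st.py; python3 -m crank '[{"hand":-1,"dx":2.6,"dy":-0.1,"dz":-0.1,"yaw":0},{"hand":-1,"dx":2,"dy":0,"dz":0,"yaw":0},{"hand":-1,"dx":0,"dy":0,"dz":0,"yaw":0}]'>/dev/null;python3 st.py
```

```text
t 18.98 board x -2.9 y -8.7 z 77.9 mm | Fbx -0.8 Fby -0.9 Fz -3.4 Tz 0.02 | yaw-target 0.0014 tilt [0.0312 0.0071]
t 19.35 board x -1.7 y -7.5 z 32.5 mm | Fbx -0.4 Fby -0.2 Fz -4.6 Tz -0.04 | yaw-target 0.0014 tilt [0.0339 0.008 ]
```

```bash
python3 -m crank '[{"hand":-1,"dx":0.5,"dy":0,"dz":0,"yaw":0},{"hand":-1,"dx":0.4,"dy":0.1,"dz":-0.2,"yaw":0},{"hand":-1,"dx":0,"dy":0.1,"dz":-0.2,"yaw":0},{"hand":-1,"dx":0,"dy":0,"dz":0,"yaw":0}]'>/dev/null; python3 st.py
```

```text
t 19.85 board x -1.7 y -2.1 z 24.7 mm | Fbx -0.0 Fby 0.1 Fz -4.2 Tz 0.01 | yaw-target 0.0014 tilt [0.0365 0.0089]
```

```bash
python3 -m crank '[{"hand":-1,"dx":0,"dy":0.18,"dz":0.18,"yaw":0}]'>/dev/null; python3 st.py;  python3 -m crank '[{"hand":-1,"dx":0,"dy":0.18,"dz":0.04,"yaw":0}]'>/dev/null; python3 st.py
```

```text
t 19.98 board x 0.5 y -2.0 z 25.0 mm | Fbx -6.5 Fby -1.2 Fz -2.4 Tz 0.02 | yaw-target 0.0015 tilt [0.0354 0.0091]
t 20.10 board x 0.4 y -1.5 z 24.5 mm | Fbx -6.3 Fby -1.2 Fz -2.6 Tz 0.00 | yaw-target 0.0013 tilt [0.031  0.0084]
```

```bash
for i in 1; do python3 -m crank '[{"hand":-1,"dx":-0.03,"dy":0.36,"dz":-0.12,"yaw":0}]'>/dev/null; python3 st.py;  python3 -m crank '[{"hand":-1,"dx":-0.03,"dy":0.36,"dz":-0.12,"yaw":0}]'>/dev/null; python3 st.py; done
```

```text
t 20.23 board x 0.5 y 0.7 z 24.1 mm | Fbx -4.3 Fby -4.5 Fz -2.4 Tz -0.01 | yaw-target 0.0015 tilt [0.0264 0.0059]
t 20.35 board x 0.5 y 2.6 z 23.4 mm | Fbx -4.2 Fby -4.4 Fz -3.0 Tz -0.02 | yaw-target 0.0017 tilt [0.0212 0.0027]
```

```bash
python3 -m crank '[{"hand":-1,"dx":-0.05,"dy":0.4,"dz":-0.12,"yaw":0}]'>/dev/null; python3 st.py;  python3 -m crank '[{"hand":-1,"dx":-0.05,"dy":0.4,"dz":-0.1,"yaw":0}]'>/dev/null; python3 st.py
```

```text
t 20.48 board x 0.3 y 4.6 z 22.7 mm | Fbx -5.2 Fby -4.1 Fz -2.0 Tz -0.05 | yaw-target 0.0018 tilt [ 0.0151 -0.0006]
t 20.60 board x 0.3 y 6.4 z 22.0 mm | Fbx -6.3 Fby -4.5 Fz -2.4 Tz -0.03 | yaw-target 0.0019 tilt [ 0.0087 -0.004 ]
```

```bash
python3 -m crank '[{"hand":-1,"dx":-0.1,"dy":-0.5,"dz":0,"yaw":-0.002},{"hand":-1,"dx":-0.6,"dy":-0.2,"dz":0,"yaw":0},{"hand":-1,"dx":-0.6,"dy":0,"dz":0,"yaw":0},{"hand":-1,"dx":-0.6,"dy":0,"dz":0,"yaw":0},{"hand":-1,"dx":-0.6,"dy":0,"dz":0,"yaw":0},{"hand":-1,"dx":-0.6,"dy":0,"dz":0,"yaw":0},{"hand":-1,"dx":-0.6,"dy":0,"dz":0,"yaw":0},{"hand":-1,"dx":-0.6,"dy":0,"dz":0,"yaw":0},{"hand":-1,"dx":-0.6,"dy":0,"dz":0,"yaw":0}]'>/dev/null; python3 st.py; python3 - <<'E'
from h import *
for n in("side","top"):
    s=snap(n);im=s["pixels"]
    c=im[170:300,210:390] if n=="side" else im[170:360,150:350]
    cv2.imwrite(f"pics/g_{n}.png",cv2.resize(c,None,fx=4 if n=="side" else 3,fy=4 if n=="side" else 3,interpolation=cv2.INTER_CUBIC))
E
```

```text
t 21.73 board x -3.3 y 2.0 z 75.9 mm | Fbx -0.4 Fby -0.4 Fz -3.7 Tz -0.04 | yaw-target 0.0038 tilt [ 0.0147 -0.0022]
```

View pics/g_side.png

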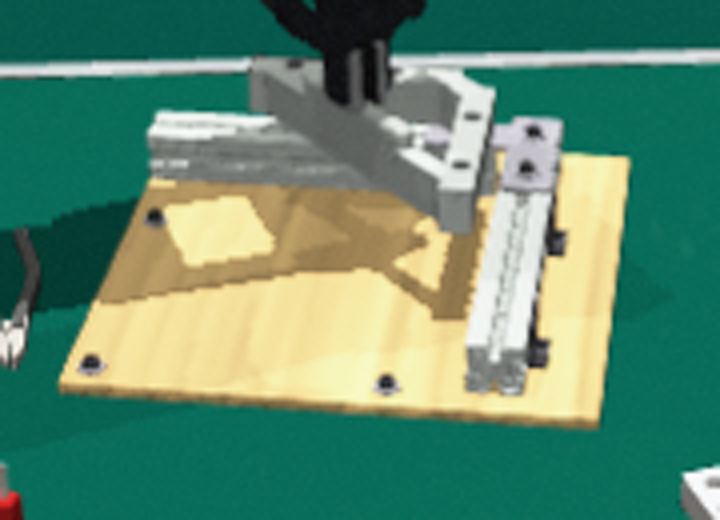

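View pics/g_top.png

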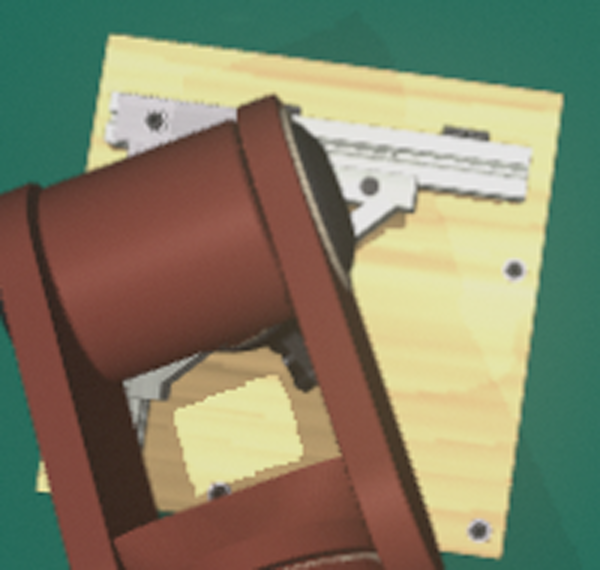

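```bash
python3 -m crank '[{"hand":-1,"dx":2.6,"dy":-0.3,"dz":0,"yaw":0.003},{"hand":-1,"dx":2,"dy":0,"dz":0,"yaw":0},{"hand":-1,"dx":-0.6,"dy":0,"dz":0,"yaw":0},{"hand":-1,"dx":-0.6,"dy":0,"dz":0,"yaw":0},{"hand":-1,"dx":-0.6,"dy":0,"dz":0,"yaw":0},{"hand":-1,"dx":-0.6,"dy":0,"dz":0,"yaw":0},{"hand":-1,"dx":-0.6,"dy":0,"dz":0,"yaw":0},{"hand":-1,"dx":-0.6,"dy":0,"dz":0,"yaw":0},{"hand":-1,"dx":-0.6,"dy":0,"dz":0,"yaw":0},{"hand":-1,"dx":-0.6,"dy":0,"dz":0,"yaw":0}]'>/dev/null; python3 st.py; python3 -m crank '[{"hand":-1,"dx":2.6,"dy":-0.3,"dz":-0.1,"yaw":0},{"hand":-1,"dx":2,"dy":0,"dz":0,"yaw":0},{"hand":-1,"dx":0,"dy":0,"dz":0,"yaw":0}]'>/dev/null;python3 st.py
```

```text
t 23.07 board x -2.8 y 1.4 z 84.0 mm | Fbx 0.9 Fby -0.3 Fz -4.3 Tz 0.06 | yaw-target 0.0011 tilt [0.0219 0.0002]
t 23.45 board x -3.5 y 0.8 z 38.4 mm | Fbx -0.2 Fby 0.3 Fz -4.9 Tz 0.01 | yaw-target 0.0010 tilt [0.0245 0.0011]
```

```bash
python3 -m crank '[{"hand":-1,"dx":-0.6,"dy":-0.1,"dz":-0.1,"yaw":0},{"hand":-1,"dx":-0.6,"dy":0,"dz":0,"yaw":0},{"hand":-1,"dx":-0.6,"dy":0,"dz":0,"yaw":0},{"hand":-1,"dx":-0.6,"dy":0,"dz":0,"yaw":0},{"hand":-1,"dx":-0.6,"dy":0,"dz":0,"yaw":0},{"hand":-1,"dx":-0.6,"dy":0,"dz":0,"yaw":0},{"hand":-1,"dx":-0.6,"dy":0,"dz":0,"yaw":0}]'>/dev/null; python3 st.py; python3 -m crank '[{"hand":-1,"dx":2.6,"dy":-0.1,"dz":-0.1,"yaw":0},{"hand":-1,"dx":2.2,"dy":0,"dz":0,"yaw":0},{"hand":-1,"dx":0.5,"dy":0,"dz":0,"yaw":0},{"hand":-1,"dx":0,"dy":0,"dz":0,"yaw":0}]'>/dev/null;python3 st.py
```

```text
t 24.32 board x -4.2 y 1.6 z 86.5 mm | Fbx 0.7 Fby 0.1 Fz -4.3 Tz 0.01 | yaw-target 0.0011 tilt [0.0292 0.0027]
t 24.82 board x -2.4 y 2.9 z 35.3 mm | Fbx 0.1 Fby -0.1 Fz -3.4 Tz -0.04 | yaw-target 0.0012 tilt [0.0332 0.004 ]
```

```bash
python3 -m crank '[{"hand":-1,"dx":0.7,"dy":0,"dz":0,"yaw":0},{"hand":-1,"dx":0.35,"dy":0.05,"dz":-0.05,"yaw":0},{"hand":-1,"dx":0,"dy":0,"dz":0,"yaw":0}]'>/dev/null; python3 st.py; python3 -m crank '[{"hand":-1,"dx":0,"dy":0.25,"dz":0.17,"yaw":0},{"hand":-1,"dx":0,"dy":0.2,"dz":0.05,"yaw":0}]'>/dev/null; python3 st.py
```

```text
t 25.20 board x -0.8 y 4.5 z 26.3 mm | Fbx 0.4 Fby 0.0 Fz -4.7 Tz 0.03 | yaw-target 0.0012 tilt [0.0362 0.005 ]
t 25.45 board x 0.4 y 5.5 z 25.6 mm | Fbx -5.5 Fby -1.4 Fz -2.7 Tz -0.02 | yaw-target 0.0009 tilt [0.0266 0.0042]
```

```bash
python3 -m crank '[{"hand":-1,"dx":0,"dy":0.42,"dz":-0.12,"yaw":0},{"hand":-1,"dx":0,"dy":0.42,"dz":-0.12,"yaw":0}]'>/dev/null; python3 st.py;  python3 -m crank '[{"hand":-1,"dx":0,"dy":0.38,"dz":-0.1,"yaw":0}]'>/dev/null; python3 st.py
```

```text
t 25.70 board x -0.0 y 7.0 z 23.4 mm | Fbx -6.9 Fby -15.4 Fz 0.8 Tz -0.09 | yaw-target 0.0025 tilt [ 0.0115 -0.0092]
t 25.82 board x -0.3 y 6.7 z 22.1 mm | Fbx -6.5 Fby -10.9 Fz 0.4 Tz -0.13 | yaw-target 0.0029 tilt [ 0.0035 -0.0168]
```

```bash
python3 - <<'E'
from h import *
import subprocess
for i in range(20):
    s=snap("side")
    if i%5==0:
        f=manip.state()["force"]; print(f.round(1))
im=s["pixels"];cv2.imwrite("pics/h_side.png",cv2.resize(im[180:300,240:360],None,fx=5,fy=5,interpolation=cv2.INTER_CUBIC))
im=snap("top")["pixels"];cv2.imwrite("pics/h_top.png",cv2.resize(im[170:360,150:350],None,fx=3,fy=3,interpolation=cv2.INTER_CUBIC))
E
python3 st.py
```

```text
[ -8.  -10.7   0.2]
[ -7.5 -10.2  -0.4]
[-7.4 -8.9 -0.2]
[ -8.2 -10.   -1.6]
t 26.88 board x -0.3 y 6.7 z 22.1 mm | Fbx -5.2 Fby -11.7 Fz -0.7 Tz -0.14 | yaw-target 0.0027 tilt [ 0.0038 -0.0163]
```

View pics/h_side.png

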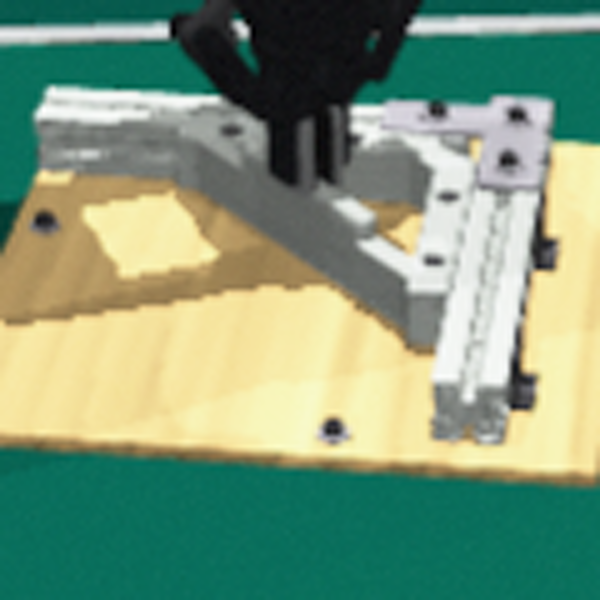

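View pics/h_top.png

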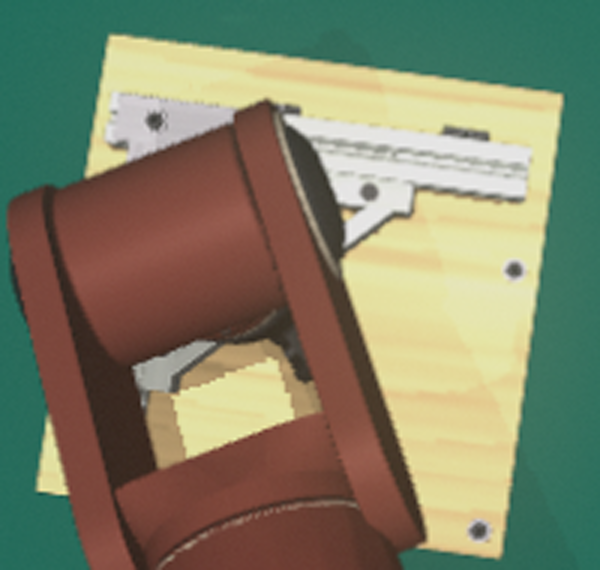

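```bash
python3 - <<'E'
from edges import *
s=snap("side"); c=lambda x,y:(240+x/5,180+y/5)
for n,p,q in (("out",(536,195),(505,375)),("in",(478,195),(437,375)),("rail_a top inner L",(40,120),(180,135))):
    for sg in(1,-1):
        l=edge(s,c(*p),c(*q),.038,hw=2.0,sign=sg); print(n,sg,l[0].round(4),"rel board",round(ang(l)+.166,4),l[2].round(5),l[3])
E
```

```text
out 1 [0.6168 0.1874] rel board -0.0034 0.00029 30
out -1 [0.6178 0.1717] rel board 0.002 0.00075 36
in 1 [0.5975 0.2062] rel board -0.015 0.00081 19
in -1 [0.5848 0.1797] rel board -0.0254 0.00056 40
rail_a top inner L 1 [0.4381 0.3261] rel board -0.1669 0.00334 39
rail_a top inner L -1 [0.436  0.3382] rel board 0.0173 0.00102 27
```

```bash
python3 - <<'E'
from h import *
im=snap("side")["pixels"];cv2.imwrite("pics/i_side.png",cv2.resize(im[190:225,240:340],(800,280),interpolation=cv2.INTER_CUBIC))
E
python3 st.py
```

```text
t 26.98 board x -0.3 y 6.7 z 22.1 mm | Fbx -5.5 Fby -11.7 Fz -1.4 Tz -0.08 | yaw-target 0.0027 tilt [ 0.0039 -0.0164]
```

View pics/i_side.png

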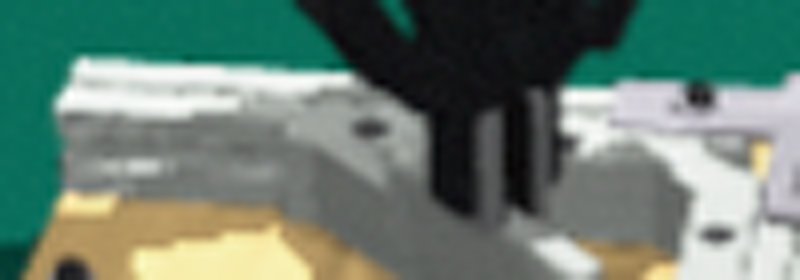

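```bash
python3 - <<'E'
from edges import *
s=snap("side"); c=lambda x,y:(240+x/8,190+y/8)
for p,q in (((85,59),(345,72)),((85,59),(600,88))):
  for hw in (1.2,2.):
    l=edge(s,c(*p),c(*q),.038,hw=hw,sign=1); print(l[0].round(4),"rel board",round(ang(l)+.166,4),l[2].round(5),l[3])
l=edge(s,c(60,195),c(110,195),.008,hw=1.5)
s0=cv2.imread("pics/side0.png"); s["pixels"]=s0
for hw in (1.2,2):
    l=edge(s,(250,200),(318,200),.038,hw=hw,sign=1); print("initial",l[0].round(4),round(ang(l)+.166,4),l[2].round(5),l[3])
E
```

```text
[0.4495 0.3707] rel board -0.0192 0.00125 39
[0.4467 0.3714] rel board -0.0269 0.0012 39
[0.4631 0.3678] rel board -0.0199 0.00089 32
[0.4738 0.3657] rel board -0.0176 0.00081 29
initial [0.488  0.3571] 0.0751 0.00079 26
initial [0.488  0.3571] 0.0751 0.00079 26
```

```bash
python3 - <<'E'
from edges import *
def cen(im,u,v,r=3):
    g=cv2.cvtColor(im,cv2.COLOR_BGR2GRAY).astype(float); u0,v0=int(round(u)),int(round(v))
    for _ in range(3):
        p=g[v0-r:v0+r+1,u0-r-1:u0+r+2]; w=np.clip(np.median(p)-20-p,0,None); Y,X=np.mgrid[v0-r:v0+r+1,u0-r-1:u0+r+2]
        c=np.array([(w*X).sum(),(w*Y).sum()])/w.sum(); u0,v0=np.round(c).astype(int)
    return c
s=snap("side"); im=s["pixels"].copy()
im0=cv2.imread("pics/side0.png"); cv2.imwrite("pics/j0.png",cv2.resize(im0[285:365,265:375],None,fx=6,fy=6,interpolation=cv2.INTER_CUBIC))
t=cv2.imread("pics/top0.png")
T=[cen(t,385+x/5.4545,195+y/5.4545,2) for x,y in((261,98),(432,98),(113,247),(113,424))]
st=dict(snap("top"));P=plane(st,T,.031)[:,:2]
th=-.0365;o=np.array([.548,-.0912]);M=np.array([[np.cos(th),-np.sin(th)],[np.sin(th),np.cos(th)]])
S=(P-o)@M; print("holes in square mm",(S*1e3).round(1))
H=[cen(im,240+x/5,180+y/5,2) for x,y in((448,196),(432,260),(232,130))]
for z in(.039,.042):
    Q=plane(s,H,z)[:,:2]; print(np.array(H).round(1).tolist(),Q.round(4).tolist())
    A=Q[0]-Q[1];print("xleg dir rel board",np.arctan2(-A[0],A[1])+.166)
    A=Q[2]-Q[1];print("holes 1-2 heading",np.arctan2(A[1],A[0]))
np.save("holes.npy",S)
E
```

```text
<stdin>:6: RuntimeWarning: invalid value encountered in divide
<stdin>:6: RuntimeWarning: invalid value encountered in cast
<stdin>:5: RuntimeWarning: overflow encountered in scalar subtract
  return _methods._mean(a, axis=axis, dtype=dtype,
  ret = ret.dtype.type(ret / rcount)
  math.ceil((stop - start) / step))
Traceback (most recent call last):
ValueError: operands could not be broadcast together with shapes (0,0) (5,7)
```

View pics/j0.png

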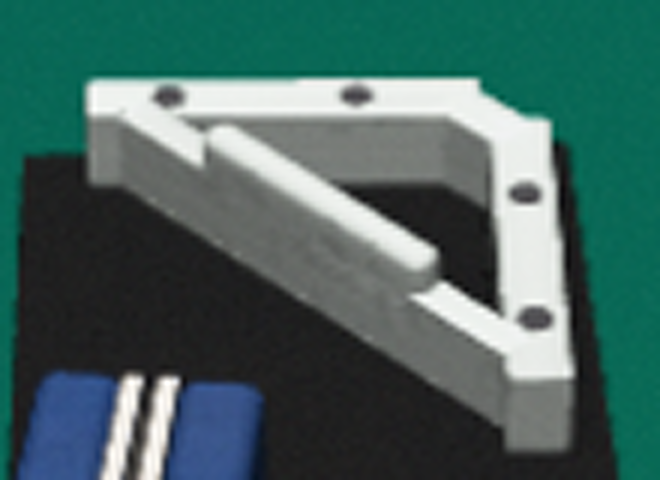

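```bash
cat > holes.py <<'E'
from edges import *
def cen(im,u,v,r=2):
    g=cv2.cvtColor(im,cv2.COLOR_BGR2GRAY).astype(float); u0,v0=int(round(u)),int(round(v))
    for _ in range(2):
        Y,X=np.mgrid[v0-r:v0+r+1,u0-r-1:u0+r+2]; p=g[v0-r:v0+r+1,u0-r-1:u0+r+2]
        w=np.clip(p.min()+.6*(np.percentile(p,75)-p.min())-p,0,None)
        c=np.array([(w*X).sum(),(w*Y).sum()])/w.sum(); u0,v0=np.round(c).astype(int)
    return c
E
python3 - <<'E'
from holes import *
s=snap("side"); im=s["pixels"].copy(); im0=cv2.imread("pics/side0.png")
H0=[cen(im0,265+x/6,285+y/6) for x,y in((525,193),(536,318),(169,96),(357,95))]
Q0=plane(s,H0,.031)[:,:2]; th=-.0365;o=np.array([.548,-.0912]);M=np.array([[np.cos(th),-np.sin(th)],[np.sin(th),np.cos(th)]])
print("initial holes in square",((Q0-o)@M*1e3).round(1).tolist())
H=[cen(im,240+x/5,180+y/5) for x,y in((448,196),(432,260),(232,130))]; print(np.array(H).round(2).tolist())
for z in(.038,.041,.044):
    Q=plane(s,H,z)[:,:2]
    f=lambda a,b:np.arctan2((b-a)[1],(b-a)[0])
    print(z,"turn since start, pairs 01,12,02:",[round(f(Q[i],Q[j])-f(Q0[i],Q0[j]),4) for i,j in((0,1),(1,2),(0,2))],"len ratio",[round(np.linalg.norm(Q[i]-Q[j])/np.linalg.norm(Q0[i]-Q0[j]),4) for i,j in((0,1),(1,2),(0,2))])
print("want",-.166+.0365)
E
python3 st.py
```

```text
initial holes in square [[60.4, 10.4], [60.3, -46.2], [-45.9, 59.7], [11.3, 59.6]]
[[329.23, 218.87], [326.2, 231.7], [285.73, 205.64]]
0.038 turn since start, pairs 01,12,02: [np.float64(-0.1358), np.float64(-0.1374), np.float64(-0.137)] len ratio [np.float64(1.0092), np.float64(1.0077), np.float64(1.0066)]
0.041 turn since start, pairs 01,12,02: [np.float64(-0.1358), np.float64(-0.1374), np.float64(-0.137)] len ratio [np.float64(1.0047), np.float64(1.0032), np.float64(1.0022)]
0.044 turn since start, pairs 01,12,02: [np.float64(-0.1358), np.float64(-0.1374), np.float64(-0.137)] len ratio [np.float64(1.0002), np.float64(0.9987), np.float64(0.9977)]
want -0.1295
t 27.12 board x -0.3 y 6.7 z 22.1 mm | Fbx -5.7 Fby -11.3 Fz -0.4 Tz -0.09 | yaw-target 0.0027 tilt [ 0.0038 -0.0164]
```

```bash
python3 -m crank '[{"hand":-1,"dx":0,"dy":-0.6,"dz":0.1,"yaw":0},{"hand":-1,"dx":-0.4,"dy":-0.5,"dz":0,"yaw":0},{"hand":-1,"dx":-1,"dy":-0.2,"dz":0,"yaw":0},{"hand":-1,"dx":-2,"dy":0,"dz":0,"yaw":0},{"hand":-1,"dx":-2,"dy":-1,"dz":1,"yaw":0},{"hand":-1,"dx":-1,"dy":-3,"dz":3,"yaw":0},{"hand":-1,"dx":0,"dy":-3.6,"dz":4,"yaw":0},{"hand":-1,"dx":0,"dy":-3.6,"dz":4,"yaw":0},{"hand":-1,"dx":0,"dy":-2,"dz":2,"yaw":0},{"hand":-1,"dx":0,"dy":0,"dz":0,"yaw":0}]'>/dev/null; python3 st.py; python3 - <<'E'
from h import *
im=snap("top")["pixels"];cv2.imwrite("pics/k_top.png",im);cv2.imwrite("pics/k2.png",cv2.resize(im[175:365,155:345],(600,600),interpolation=cv2.INTER_CUBIC))
im=snap("side")["pixels"];cv2.imwrite("pics/k_side.png",im)
E
```

```text
t 28.38 board x 5.0 y -196.7 z 107.1 mm | Fbx 0.6 Fby 0.7 Fz -3.3 Tz 0.03 | yaw-target 0.0061 tilt [ 0.0287 -0.0134]
```

View pics/k2.png

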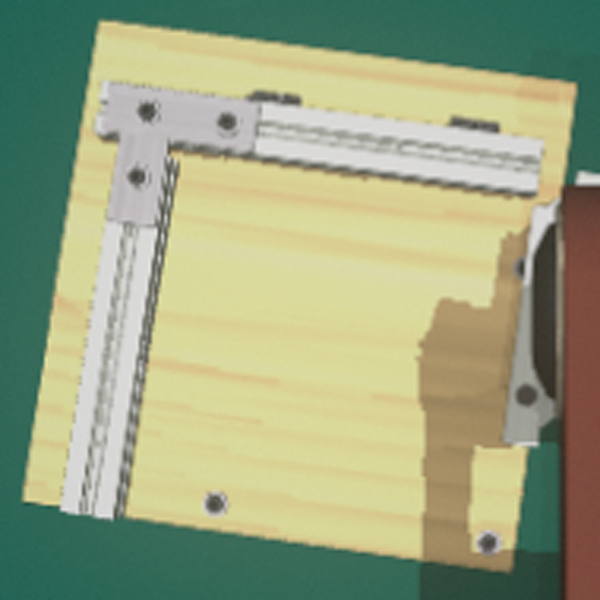

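```bash
python3 - <<'E'
from edges import *
s=snap("top")
c1=lambda x,y:(155+x/3.158,175+y/3.158)
for nm,f in(("now",None),("start","pics/top0.png")):
    if f: s["pixels"]=cv2.imread(f)
    e=[(158,230),(118,515)] if not f else [(157,230),(138,515)]
    eo=[(107,230),(62,510)] if not f else [(107,230),(85,515)]
    for sg in(1,-1):
        for hw in(1.5,2.5):
            l=edge(s,c1(*e[0]),c1(*e[1]),.038,hw=hw,sign=sg);l2=edge(s,c1(*eo[0]),c1(*eo[1]),.038,hw=hw,sign=sg)
            la=edge(s,c1(270,157),c1(530,191),.038,hw=hw,sign=sg);
            print(nm,sg,hw,"in",round(ang(l)+.166,4),l[2].round(5),l[3],"out",round(ang(l2)+.166,4),l2[2].round(5),"ra",round(ang(la)+.166,4),la[2].round(5))
E
```

```text
now 1 1.5 in 0.0103 0.00014 24 out 0.0 0.00064 ra 0.0054 0.0
now 1 2.5 in 0.0008 0.00034 36 out 0.0013 0.00039 ra -0.0006 0.00033
now -1 1.5 in 0.0289 0.00058 25 out -0.009 0.00023 ra 0.0008 0.00029
now -1 2.5 in 0.0011 0.00018 27 out -0.0101 0.00022 ra 0.0008 0.00029
start 1 1.5 in 0.0688 0.00036 34 out 0.0785 0.00223 ra 0.0054 0.0
start 1 2.5 in 0.0689 0.00036 33 out 0.0784 0.00101 ra -0.002 0.00039
start -1 1.5 in 0.0684 0.00023 19 out 0.0655 0.00061 ra 0.0021 0.00032
start -1 2.5 in 0.0949 0.00034 28 out 0.066 0.00063 ra 0.0021 0.00032
```

```bash
cat > e2.py <<'E'
from edges import *
def edge2(s,p,q,z,sign,hw=3,n=90,ch=0):
    g=s["pixels"][...,ch].astype(float); g=cv2.GaussianBlur(g,(0,0),.7)
    p=np.array(p,float);q=np.array(q,float)
    for it in range(3):
        d=(q-p)/np.linalg.norm(q-p);nn=np.array([-d[1],d[0]]);t=np.arange(-hw,hw+.01,.2);out=[]
        for a in np.linspace(.02,.98,n):
            c=p+(q-p)*a;P=c+t[:,None]*nn
            gr=np.clip(sign*np.gradient(map_coordinates(g,[P[:,1],P[:,0]],order=3)),0,None)
            gr[gr<.4*gr.max()]=0; out.append(c+nn*(gr*t).sum()/gr.sum())
        out=np.array(out); vx,vy,x0,y0=cv2.fitLine(out.astype(np.float32),cv2.DIST_HUBER,0,.1,.001).ravel()
        r=(out-[x0,y0])@[-vy,vx]
        v=np.array([vx,vy]);o=np.array([x0,y0]);p=o+v*((p-o)@v);q=o+v*((q-o)@v); hw=max(1.6,hw*.7)
    W=plane(s,[p,q],z)[:,:2]; dd=(W[1]-W[0])/np.linalg.norm(W[1]-W[0])
    return W[0],dd,r.std(),n
E
cat > railb.py <<'E'
from e2 import *
def run(s,e,eo,nm):
    c1=lambda x,y:(155+x/3.158,175+y/3.158)
    for ch in(0,1):
      L={}
      for k,(a,b),z in(("in",e,.038),("out",eo,.038),("ra_in",((270,157),(530,191)),.038),("brd_b",((140,521),(500,568)),.008),("brd_t",((110,24),(560,81)),.008),("brd_l",((95,40),(28,480)),.008)):
        for sg in(1,-1):
            l=edge2(s,c1(*a),c1(*b),z,sg,ch=ch); L[k,sg]=(round(float(ang(l))+.166,4),round(float(l[2]),2))
      print(nm,ch,L)
E
python3 - <<'E'
from railb import *
s=snap("top");run(s,((158,230),(118,510)),((107,230),(62,505)),"now")
s["pixels"]=cv2.imread("pics/top0.png");run(s,((157,230),(138,515)),((107,230),(85,510)),"start")
E
```

```text
now 0 {('in', 1): (-0.0038, 0.14), ('in', -1): (0.0039, 0.15), ('out', 1): (-0.0003, 0.14), ('out', -1): (-0.0023, 0.15), ('ra_in', 1): (0.0003, 0.25), ('ra_in', -1): (-0.0001, 0.17), ('brd_b', 1): (nan, nan), ('brd_b', -1): (0.0017, 0.17), ('brd_t', 1): (-0.0008, 0.15), ('brd_t', -1): (nan, nan), ('brd_l', 1): (nan, nan), ('brd_l', -1): (0.0013, 0.15)}
now 1 {('in', 1): (-0.0034, 0.14), ('in', -1): (0.0012, 0.13), ('out', 1): (nan, nan), ('out', -1): (-0.0086, 0.26), ('ra_in', 1): (0.0013, 0.24), ('ra_in', -1): (-0.0002, 0.15), ('brd_b', 1): (nan, nan), ('brd_b', -1): (0.0005, 0.13), ('brd_t', 1): (-0.0006, 0.11), ('brd_t', -1): (nan, nan), ('brd_l', 1): (nan, nan), ('brd_l', -1): (0.0013, 0.13)}
start 0 {('in', 1): (0.0686, 0.15), ('in', -1): (0.0676, 0.14), ('out', 1): (nan, nan), ('out', -1): (0.0675, 0.16), ('ra_in', 1): (0.0032, 0.25), ('ra_in', -1): (0.0, 0.16), ('brd_b', 1): (nan, nan), ('brd_b', -1): (0.0011, 0.18), ('brd_t', 1): (-0.0007, 0.15), ('brd_t', -1): (nan, nan), ('brd_l', 1): (nan, nan), ('brd_l', -1): (0.0007, 0.15)}
start 1 {('in', 1): (0.0681, 0.14), ('in', -1): (0.0636, 0.1), ('out', 1): (nan, nan), ('out', -1): (0.0629, 0.41), ('ra_in', 1): (0.0019, 0.24), ('ra_in', -1): (-0.0, 0.15), ('brd_b', 1): (nan, nan), ('brd_b', -1): (0.0013, 0.12), ('brd_t', 1): (-0.0009, 0.11), ('brd_t', -1): (nan, nan), ('brd_l', 1): (nan, nan), ('brd_l', -1): (0.001, 0.13)}e2.py:10: RuntimeWarning: invalid value encountered in divide
  gr[gr<.4*gr.max()]=0; out.append(c+nn*(gr*t).sum()/gr.sum())
e2.py:6: RuntimeWarning: invalid value encountered in divide
  d=(q-p)/np.linalg.norm(q-p);nn=np.array([-d[1],d[0]]);t=np.arange(-hw,hw+.01,.2);out=[]
e2.py:14: RuntimeWarning: invalid value encountered in divide
  W=plane(s,[p,q],z)[:,:2]; dd=(W[1]-W[0])/np.linalg.norm(W[1]-W[0])
```

```bash
python3 -m crank '[{"hand":-1,"dx":0,"dy":1.6,"dz":-1.8,"yaw":0},{"hand":-1,"dx":0,"dy":3.2,"dz":-3.5,"yaw":0},{"hand":-1,"dx":0,"dy":3.2,"dz":-3.5,"yaw":0},{"hand":-1,"dx":0,"dy":3.2,"dz":-3.5,"yaw":0},{"hand":-1,"dx":0,"dy":1.2,"dz":-1.5,"yaw":0},{"hand":-1,"dx":0,"dy":0,"dz":0,"yaw":0}]'>/dev/null; python3 st.py
```

```text
t 29.32 board x -10.3 y 2.2 z 103.8 mm | Fbx 0.1 Fby -1.0 Fz -4.8 Tz -0.03 | yaw-target 0.0183 tilt [ 0.0262 -0.0124]
```

```bash
python3 -m crank '[{"hand":-1,"dx":1.5,"dy":0.1,"dz":0.1,"yaw":0.012},{"hand":-1,"dx":1.5,"dy":0.1,"dz":0.1,"yaw":0},{"hand":-1,"dx":1.5,"dy":0,"dz":0,"yaw":0},{"hand":-1,"dx":1.5,"dy":0,"dz":0,"yaw":0},{"hand":-1,"dx":0.8,"dy":0,"dz":0,"yaw":0},{"hand":-1,"dx":0,"dy":0,"dz":0,"yaw":0}]'>/dev/null; python3 st.py
```

```text
t 30.07 board x -6.2 y -2.6 z 28.5 mm | Fbx 0.8 Fby -0.2 Fz -4.7 Tz -0.05 | yaw-target 0.0017 tilt [ 0.0214 -0.0155]
```

```bash
python3 - <<'E'
from holes import *
from scipy.optimize import least_squares
s=snap("side"); im=s["pixels"]
cv2.imwrite("pics/l_side.png",cv2.resize(im[180:300,240:360],None,fx=5,fy=5,interpolation=cv2.INTER_CUBIC))
im=snap("top")["pixels"];cv2.imwrite("pics/l_top.png",cv2.resize(im[170:360,150:350],None,fx=3,fy=3,interpolation=cv2.INTER_CUBIC))
E
```

```text
(no output)
```

View pics/l_side.png

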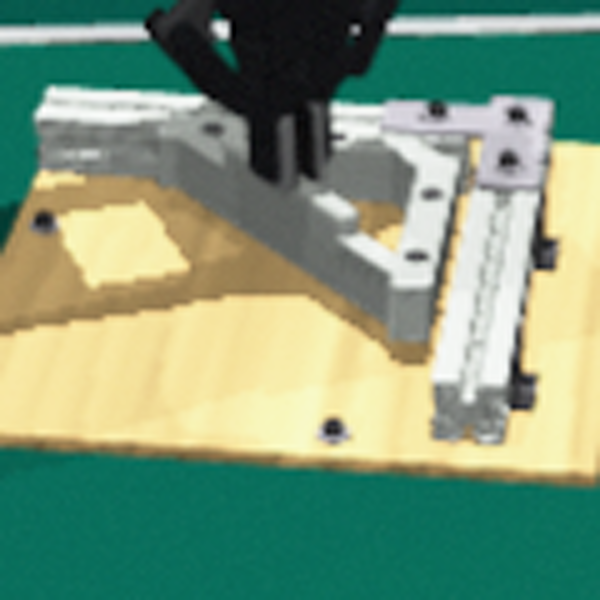

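View pics/l_top.png

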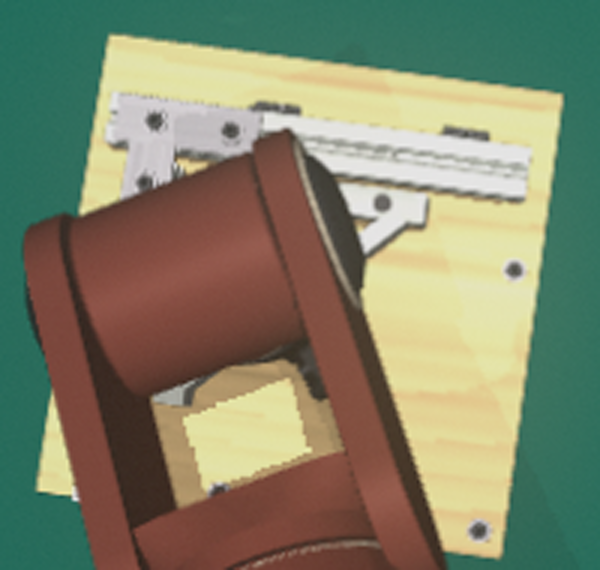

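```bash
cat > tilt.py <<'E'
from holes import *
from scipy.optimize import least_squares
MOD=np.array([[60.35,10.4,28],[60.35,-46.2,28],[-45.9,59.65,28],[11.3,59.65,28]])/1e3
def fit(s,H,idx,th0,o0):
    def f(p):
        Rm=R.from_euler("zyx",[p[0],p[1],p[2]]).as_matrix()
        return np.r_[(proj(s,MOD[idx]@Rm.T+p[3:6])-H).ravel(),p[1:3]*3]  # weak prior on tilt
    r=least_squares(f,[th0,0,0,*o0]); return r.x,np.abs(r.fun[:-2]).max()
E
python3 - <<'E'
from tilt import *
s=snap("side"); im=s["pixels"]; im0=cv2.imread("pics/side0.png")
H0=np.array([cen(im0,265+x/6,285+y/6) for x,y in((525,193),(536,318),(169,96),(357,95))])
print("start4",[a.round(4) if hasattr(a,'round') else a for a in fit(s,H0,[0,1,2,3],-.0365,[.548,-.091,.003])])
print("start3",[a.round(4) for a in fit(s,H0[:3],[0,1,2],-.0365,[.548,-.091,.003])])
H=np.array([cen(im,240+x/5,180+y/5) for x,y in((430,193),(416,257),(211,128))])
print(H.round(2).tolist()); print("now",[a.round(4) for a in fit(s,H,[0,1,2],-.17,[.52,.245,.015])])
Hh=np.array([[329.23,218.87],[326.2,231.7],[285.73,205.64]])
print("hold",[a.round(4) for a in fit(s,Hh,[0,1,2],-.17,[.526,.254,.013])])
E
```

```text
start4 [array([-3.73e-02,  4.00e-04, -1.20e-03,  5.48e-01, -9.15e-02,  3.30e-03]), np.float64(0.0138)]
start3 [array([-3.78e-02, -1.00e-04, -1.30e-03,  5.48e-01, -9.19e-02,  3.50e-03]), np.float64(0.0004)]
[[326.21, 217.82], [323.26, 230.23], [282.39, 204.89]]
now [array([-0.166 ,  0.0073, -0.017 ,  0.5197,  0.2477,  0.0204]), np.float64(0.0089)]
hold [array([-1.738e-01, -3.000e-04,  9.000e-04,  5.269e-01,  2.531e-01,
        1.450e-02]), np.float64(0.0004)]
```

```bash
python3 -m crank '[{"hand":-1,"dx":0.2,"dy":0.6,"dz":0.05,"yaw":0},{"hand":-1,"dx":0.1,"dy":0.2,"dz":-0.1,"yaw":0},{"hand":-1,"dx":0,"dy":0,"dz":0,"yaw":0}]'>/dev/null; python3 st.py; python3 -m crank '[{"hand":-1,"dx":0,"dy":0.15,"dz":0.15,"yaw":0}]'>/dev/null; python3 st.py
```

```text
t 30.60 board x 0.4 y 5.1 z 28.3 mm | Fbx -0.5 Fby 0.2 Fz -4.3 Tz -0.04 | yaw-target 0.0024 tilt [ 0.0244 -0.0139]
t 30.73 board x 0.3 y 5.1 z 27.8 mm | Fbx -11.4 Fby -0.0 Fz -0.9 Tz -0.05 | yaw-target 0.0021 tilt [ 0.0188 -0.0137]
```

```bash
python3 -m crank '[{"hand":-1,"dx":0.05,"dy":0.28,"dz":-0.02,"yaw":0}]'>/dev/null; python3 st.py; python3 -m crank '[{"hand":-1,"dx":0.05,"dy":0.24,"dz":0.06,"yaw":0}]'>/dev/null; python3 st.py
```

```text
t 30.85 board x 0.3 y 6.8 z 26.6 mm | Fbx -4.8 Fby -1.0 Fz -2.5 Tz 0.00 | yaw-target 0.0022 tilt [ 0.0144 -0.0144]
t 30.98 board x 0.0 y 6.7 z 25.2 mm | Fbx -8.0 Fby -5.7 Fz -0.3 Tz -0.00 | yaw-target 0.0026 tilt [ 0.008  -0.0173]
```

Both loaded nicely (8 N / 6 N). Hold through camera calls and measure the square's attitude.

```bash
python3 - <<'E'
from tilt import *
B=[]
for i in range(24):
    s=snap("side"); F=manip.state()["force"]
    if i%6==0: print("Fbx %.1f Fby %.1f"%(F@[.9862,-.1658,0],F@[.1658,.9862,0]))
    H=np.array([cen(s["pixels"],*c) for c in((329.2,218.9),(326.2,231.7),(285.7,205.6))]); B.append(H)
H=np.mean(B,0);print(H.round(2).tolist()); x=fit(s,H,[0,1,2],-.17,[.526,.254,.016]);print("yaw rel board %.4f pitch %.4f roll %.4f"%(x[0][0]+.1665,x[0][1],x[0][2]),x[0][3:].round(4))
E
python3 st.py
```

```text
Fbx -6.4 Fby -5.2
Fbx -7.7 Fby -4.6
Fbx -6.7 Fby -3.0
Fbx -7.7 Fby -3.6
[[329.29, 217.82], [326.41, 230.22], [285.71, 204.85]]
yaw rel board -0.0020 pitch 0.0069 roll -0.0135 [0.527  0.2557 0.0158]
t 32.17 board x 0.0 y 6.7 z 25.1 mm | Fbx -7.0 Fby -4.7 Fz -2.5 Tz -0.03 | yaw-target 0.0023 tilt [ 0.0082 -0.0169]
```

```bash
python3 -m crank '[{"hand":-1,"dx":0,"dy":-0.6,"dz":0.05,"yaw":0},{"hand":-1,"dx":-0.4,"dy":-0.5,"dz":0,"yaw":0},{"hand":-1,"dx":-1,"dy":-0.2,"dz":0,"yaw":0},{"hand":-1,"dx":-2,"dy":0,"dz":0,"yaw":0},{"hand":-1,"dx":-2,"dy":-1,"dz":1,"yaw":0},{"hand":-1,"dx":-1,"dy":-3,"dz":3.5,"yaw":0},{"hand":-1,"dx":0,"dy":-3.6,"dz":4.4,"yaw":0},{"hand":-1,"dx":0,"dy":-3.6,"dz":4.4,"yaw":0},{"hand":-1,"dx":0,"dy":-3,"dz":3.6,"yaw":0},{"hand":-1,"dx":0,"dy":0,"dz":0,"yaw":0}]'>/dev/null; python3 go.py .543 -.097 .06 .7495
```

```text
t 33.42 tcp [0.5064 0.0213 0.1112] toolx [ 0.0366 -0.0159 -0.9992] yhead 0.625 F [ 0.66  1.48 -3.06] T [0.02 0.1  0.06] w 0.0078 q6 -0.719
need dx 5.44 dy -4.06 dz 11.56 cm
yaw about tool x (=-z): -0.1245
```

```bash
python3 -m crank '[{"hand":-1,"dx":0,"dy":-0.7,"dz":2,"yaw":0},{"hand":-1,"dx":0,"dy":-1.3,"dz":3.7,"yaw":0},{"hand":-1,"dx":0,"dy":-1.3,"dz":3.7,"yaw":0},{"hand":-1,"dx":0,"dy":-0.5,"dz":1.5,"yaw":0},{"hand":-1,"dx":-3,"dy":0,"dz":0,"yaw":-0.06},{"hand":-1,"dx":-3,"dy":0,"dz":0,"yaw":-0.06},{"hand":-1,"dx":0,"dy":0,"dz":0,"yaw":0}]'>/dev/null; python3 go.py .543 -.097 .06 .7495;  python3 -m crank '[{"hand":-1,"dx":0.6,"dy":0,"dz":0,"yaw":0},{"hand":-1,"dx":0.6,"dy":0,"dz":0,"yaw":0},{"hand":-1,"dx":0.6,"dy":0,"dz":0,"yaw":0},{"hand":-1,"dx":0.6,"dy":0,"dz":0,"yaw":0},{"hand":-1,"dx":0.6,"dy":0,"dz":0,"yaw":0},{"hand":-1,"dx":0.6,"dy":0,"dz":0,"yaw":0},{"hand":-1,"dx":0.6,"dy":0,"dz":0,"yaw":0}]'>/dev/null; python3 go.py .543 -.097 .06 .7495
```

```text
t 34.3 tcp [ 0.5418 -0.0868  0.1845] toolx [ 0.0484 -0.014  -0.9987] yhead 0.7529 F [ 0.27  0.19 -4.04] T [-0.04  0.07 -0.05] w 0.008 q6 -1.047
need dx 12.45 dy -0.93 dz 0.29 cm
yaw about tool x (=-z): 0.0034
t 35.17 tcp [ 0.5409 -0.0851  0.1338] toolx [ 0.0402 -0.0109 -0.9991] yhead 0.7525 F [ 0.14 -0.37 -4.84] T [-0.04  0.12 -0.  ] w 0.008 q6 -1.045
need dx 7.40 dy -0.82 dz 0.75 cm
yaw about tool x (=-z): 0.003
```

```bash
python3 -m crank '[{"hand":-1,"dx":-4,"dy":-0.4,"dz":0.3,"yaw":0},{"hand":-1,"dx":-4,"dy":-0.4,"dz":0.3,"yaw":0},{"hand":-1,"dx":0.6,"dy":0,"dz":0,"yaw":0},{"hand":-1,"dx":0.6,"dy":0,"dz":0,"yaw":0},{"hand":-1,"dx":0.6,"dy":0,"dz":0,"yaw":0},{"hand":-1,"dx":0.6,"dy":0,"dz":0,"yaw":0},{"hand":-1,"dx":0.6,"dy":0,"dz":0,"yaw":0},{"hand":-1,"dx":0.6,"dy":0,"dz":0,"yaw":0},{"hand":-1,"dx":0.6,"dy":0,"dz":0,"yaw":0},{"hand":-1,"dx":0.6,"dy":0,"dz":0,"yaw":0}]'>/dev/null; python3 go.py .543 -.097 .06 .7495;  python3 -m crank '[{"hand":-1,"dx":0.6,"dy":0,"dz":0,"yaw":0},{"hand":-1,"dx":0.6,"dy":0,"dz":0,"yaw":0},{"hand":-1,"dx":0.6,"dy":0,"dz":0,"yaw":0},{"hand":-1,"dx":0.6,"dy":0,"dz":0,"yaw":0},{"hand":-1,"dx":0.6,"dy":0,"dz":0,"yaw":0},{"hand":-1,"dx":0.6,"dy":0,"dz":0,"yaw":0},{"hand":-1,"dx":0.6,"dy":0,"dz":0,"yaw":0}]'>/dev/null; python3 go.py .543 -.097 .06 .7495
```

```text
t 36.42 tcp [ 0.5337 -0.0932  0.1549] toolx [ 0.0275 -0.0067 -0.9996] yhead 0.7525 F [ 0.   -0.18 -4.65] T [-0.05  0.14 -0.03] w 0.008 q6 -1.064
need dx 9.52 dy 0.27 dz 0.69 cm
yaw about tool x (=-z): 0.003
t 37.3 tcp [ 0.5353 -0.0936  0.1105] toolx [ 0.0285 -0.007  -0.9996] yhead 0.7524 F [-0.21  0.48 -4.22] T [-0.06  0.08 -0.02] w 0.0081 q6 -1.064
need dx 5.07 dy 0.25 dz 0.65 cm
yaw about tool x (=-z): 0.0029
```

```bash
python3 - <<'E'
from h import *
im=snap("side")["pixels"];cv2.imwrite("pics/m_side.png",cv2.resize(im[230:390,250:400],None,fx=3.6,fy=3.6,interpolation=cv2.INTER_CUBIC))
E
```

```text
(no output)
```

View pics/m_side.png

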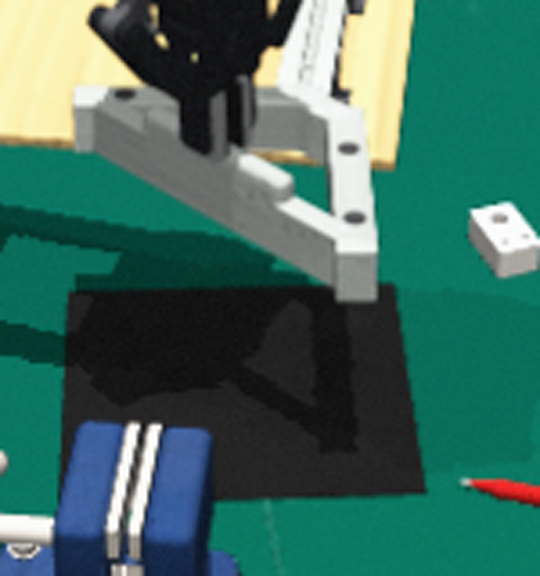

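```bash
python3 - <<'E'
from tilt import *
s=snap("side")
H=np.array([cen(s["pixels"],250+x/3.6,230+y/3.6) for x,y in((348,149),(355,217),(124,95))]);x=fit(s,H,[0,1,2],-.04,[.54,-.09,.1]);print(H.round(1).tolist(),x[0].round(4))
E
```

```text
[[346.0, 271.6], [347.8, 291.1], [283.9, 256.5]] [-3.030e-02  3.000e-04 -4.700e-03  5.353e-01 -8.790e-02  9.740e-02]
```

```bash
python3 -m crank '[{"hand":-1,"dx":0.8,"dy":-0.1,"dz":0.4,"yaw":0},{"hand":-1,"dx":0.8,"dy":-0.1,"dz":0.4,"yaw":0},{"hand":-1,"dx":0.8,"dy":0,"dz":0.2,"yaw":0},{"hand":-1,"dx":0.8,"dy":0,"dz":0,"yaw":0},{"hand":-1,"dx":0.8,"dy":0,"dz":0,"yaw":0},{"hand":-1,"dx":0.8,"dy":0,"dz":0,"yaw":0},{"hand":-1,"dx":0.8,"dy":0,"dz":0,"yaw":0},{"hand":-1,"dx":0.8,"dy":0,"dz":0,"yaw":0},{"hand":-1,"dx":0.8,"dy":0,"dz":0,"yaw":0},{"hand":-1,"dx":0,"dy":0,"dz":0,"yaw":0}]'>/dev/null; python3 go.py .543 -.097 .018 .7495
```

```text
t 38.65 tcp [ 0.5424 -0.1032  0.0326] toolx [ 0.0263 -0.0062 -0.9996] yhead 0.7524 F [ 0.45  0.31 -4.88] T [-0.11  0.07  0.04] w 0.0082 q6 -1.077
need dx 1.46 dy 0.44 dz -0.44 cm
yaw about tool x (=-z): 0.0029
```

```bash
python3 -m crank '[{"hand":-1,"dx":0.7,"dy":0,"dz":0,"yaw":0},{"hand":-1,"dx":0.5,"dy":0,"dz":0,"yaw":0},{"hand":-1,"dx":0,"dy":0,"dz":0,"yaw":0}]'>/dev/null; python3 go.py .543 -.097 .015 .7495;for i in 1 2 3 4; do python3 -m crank '[{"hand":-1,"dx":0.12,"dy":0,"dz":0,"yaw":0}]'>/dev/null; python3 st.py; done
```

```text
t 39.02 tcp [ 0.5433 -0.1034  0.0204] toolx [ 0.0274 -0.0066 -0.9996] yhead 0.7524 F [ 0.26 -0.33 -3.81] T [-0.1   0.11  0.02] w 0.008 q6 -1.077
need dx 0.53 dy 0.41 dz -0.50 cm
yaw about tool x (=-z): 0.0029
t 39.15 board x 77.0 y -342.7 z 19.4 mm | Fbx -0.9 Fby 0.4 Fz -4.1 Tz 0.01 | yaw-target 0.1330 tilt [ 0.028  -0.0068]
t 39.27 board x 77.1 y -342.7 z 18.3 mm | Fbx -0.1 Fby -0.6 Fz -3.9 Tz 0.02 | yaw-target 0.1331 tilt [ 0.0283 -0.0069]
t 39.40 board x 77.3 y -342.8 z 17.2 mm | Fbx -0.2 Fby 0.4 Fz -3.6 Tz 0.03 | yaw-target 0.1331 tilt [ 0.0286 -0.0071]
t 39.52 board x 77.5 y -342.8 z 16.1 mm | Fbx 0.1 Fby 1.4 Fz -4.2 Tz -0.01 | yaw-target 0.1331 tilt [ 0.0289 -0.0071]
```

```bash
for i in 1 2 3; do python3 -m crank '[{"hand":-1,"dx":0.12,"dy":0,"dz":0,"yaw":0}]'>/dev/null; python3 st.py; done
```

```text
t 39.65 board x 77.5 y -342.8 z 14.8 mm | Fbx 0.8 Fby 0.6 Fz -4.6 Tz 0.04 | yaw-target 0.1330 tilt [ 0.0289 -0.0071]
t 39.77 board x 77.6 y -342.8 z 13.6 mm | Fbx -1.1 Fby -0.4 Fz -4.7 Tz -0.01 | yaw-target 0.1331 tilt [ 0.029  -0.0071]
t 39.90 board x 77.8 y -342.9 z 12.4 mm | Fbx -0.4 Fby -0.3 Fz -3.0 Tz 0.06 | yaw-target 0.1331 tilt [ 0.0292 -0.0073]
```

```bash
for i in 1 2 3; do python3 -m crank '[{"hand":-1,"dx":0.06,"dy":0,"dz":0,"yaw":0}]'>/dev/null; python3 st.py; done
```

```text
t 40.02 board x 77.9 y -342.9 z 12.0 mm | Fbx -1.2 Fby -0.1 Fz 0.6 Tz -0.01 | yaw-target 0.1331 tilt [ 0.0292 -0.0074]
t 40.15 board x 78.0 y -343.0 z 12.0 mm | Fbx -3.4 Fby 0.5 Fz 3.4 Tz -0.04 | yaw-target 0.1331 tilt [ 0.029  -0.0073]
t 40.27 board x 78.2 y -343.0 z 12.0 mm | Fbx -3.4 Fby 0.0 Fz 2.9 Tz 0.00 | yaw-target 0.1332 tilt [ 0.0291 -0.0073]
```

```bash
python3 -m crank '[{"hand":-0.6,"dx":0,"dy":0,"dz":0,"yaw":0},{"hand":-0.2,"dx":0,"dy":0,"dz":0,"yaw":0},{"hand":0.3,"dx":0,"dy":0,"dz":0,"yaw":0},{"hand":0.3,"dx":0,"dy":0,"dz":0,"yaw":0}]'; python3 -m crank '[{"hand":0.3,"dx":-0.6,"dy":0,"dz":0,"yaw":0},{"hand":0.3,"dx":-1.5,"dy":0,"dz":0,"yaw":0},{"hand":0.3,"dx":-3,"dy":0,"dz":0,"yaw":0},{"hand":0.3,"dx":-4,"dy":0,"dz":0,"yaw":0},{"hand":0.3,"dx":-4,"dy":0,"dz":0,"yaw":0},{"hand":0.3,"dx":-3,"dy":-3,"dz":3,"yaw":0},{"hand":0.3,"dx":0,"dy":-4,"dz":4,"yaw":0},{"hand":0.3,"dx":0,"dy":-4,"dz":4,"yaw":0},{"hand":0.3,"dx":0,"dy":-3,"dz":3,"yaw":0},{"hand":0.3,"dx":0,"dy":0,"dz":0,"yaw":0}]'
python3 - <<'E'
from h import *
im=snap("top")["pixels"];cv2.imwrite("pics/n_top.png",im)
im=snap("side")["pixels"];cv2.imwrite("pics/n_side.png",im)
E
```

```text
time: 40.78
tool_pos: [0.5472, -0.1046, 0.0136]
tcp_rot: [0.661, 0.283, 0.636, -0.279]
force: [-0.8, -0.1, -0.7]
grip_width: 0.0553
time: 42.02
tool_pos: [0.5368, -0.3072, 0.1948]
tcp_rot: [0.666, 0.282, 0.631, -0.279]
force: [0.2, 0.2, 0.7]
grip_width: 0.0554
```

View pics/n_top.png

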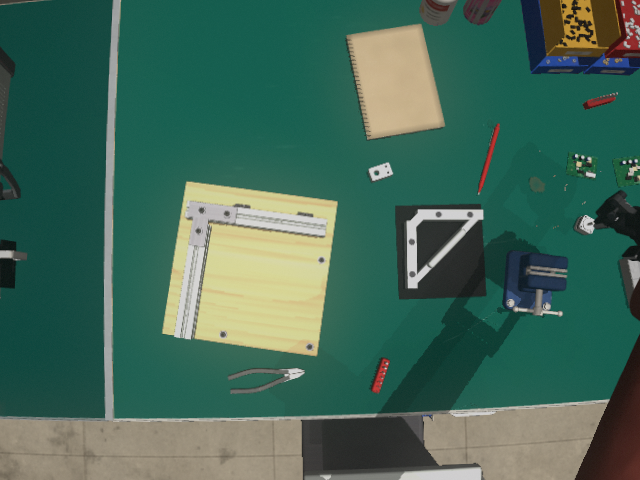

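View pics/n_side.png

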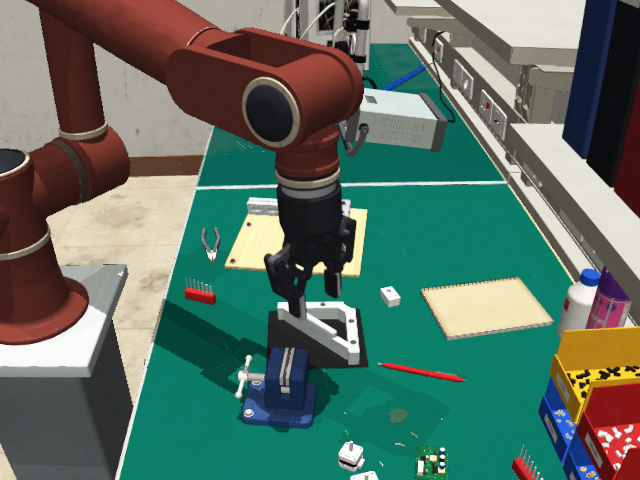

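```bash
python3 - 2>/dev/null <<'E'
from railb import *
from tilt import *
s=snap("top")
T=np.array([cen(s["pixels"],*c) for c in((437,213),(470,214),(411.5,241),(411.5,274))])
P=plane(s,T,.031)[:,:2]; A=P[2]-P[3]
v,*_=cv2.estimateAffinePartial2D((MOD[[0,1,3,2],:2]*1e3).astype(np.float32),(P*1e3).astype(np.float32))
th=np.arctan2(v[1,0],v[0,0]);print(T.round(1).tolist(),"square origin",(v[:,2]/1e3).round(4),"yaw",th.round(4),"mat centre about .540 -.0975")
run(s,((158,230),(118,510)),((107,230),(62,505)),"now")
s=snap("side");im=s["pixels"]
x=manip.state();print(x["time"],x["tool_pos"],x["force"])
E
```

```text
[[438.1, 214.0], [469.6, 214.1], [411.4, 241.4], [411.9, 274.0]] square origin [ 0.5459 -0.0997] yaw -0.0304 mat centre about .540 -.0975
now 0 {('in', 1): (-0.004, 0.15), ('in', -1): (0.0034, 0.15), ('out', 1): (0.0002, 0.14), ('out', -1): (-0.0024, 0.14), ('ra_in', 1): (0.001, 0.25), ('ra_in', -1): (-0.0002, 0.17), ('brd_b', 1): (nan, nan), ('brd_b', -1): (0.0023, 0.18), ('brd_t', 1): (-0.0013, 0.15), ('brd_t', -1): (nan, nan), ('brd_l', 1): (nan, nan), ('brd_l', -1): (0.0015, 0.15)}
now 1 {('in', 1): (-0.0038, 0.15), ('in', -1): (0.001, 0.14), ('out', 1): (nan, nan), ('out', -1): (-0.0067, 0.24), ('ra_in', 1): (0.0021, 0.24), ('ra_in', -1): (0.0005, 0.14), ('brd_b', 1): (nan, nan), ('brd_b', -1): (0.0019, 0.12), ('brd_t', 1): (-0.0007, 0.11), ('brd_t', -1): (nan, nan), ('brd_l', 1): (nan, nan), ('brd_l', -1): (0.0013, 0.13)}
42.225 [ 0.53727144 -0.30337967  0.19377259] [-0.18087751 -0.09545605 -0.56530314]
```

```bash
python3 -c "
from plant import manip
print(manip.job_done())"
```

```text
the job is handed in; nothing more can be done
None
```

The job is done and handed in at about 42 s of the 67 s allowed. The interface reports no verdict.

**What I did:** I gripped the square by its diagonal bar, pressed it on the fixed rail and slid it along until it had swung the loose rail out and stopped on both. I held it there about 1.4 s, backed off to measure the rail, then pressed again for about 1.2 s. Then I drew it away diagonally and laid it on its mat.

**Last checks:**

| Check | Measured | Limit |
|---|---|---|
| Second hold, push on rail_a | about 7 N | above 3 N |
| Second hold, push on rail_b | 3–5 N | above 2 N |
| Second hold, square's x axis against the board's | about 0.007 rad | below 0.02 rad |
| Loose rail at the end | about -0.003 rad | ±0.0087 rad |
| Square's origin from the mat's middle | about 6 mm and 2 mm | 30 mm |

- **Rest of the scene:** The pliers, hex key set and clamp block look unmoved in the last picture, and the gripper is clear of everything.
- **Flatness on the mat:** I did not measure it after release; I only saw it in the pictures.

**What went less well or disagreed:**
- **Tool tilt:** The tool tilts a little in every row while pressing, so I backed off and re-levelled it several times.
- **Force peak:** The first seating peaked at about 15 N on the loose rail, above the suggested 8 N but below the 25 N limit.
- **First hold's yaw:** During the first hold the square read about 0.008 rad off in yaw. In the second it read 0.002 rad.
- **Rail angle spread:** The camera edge fits for the loose rail spread from -0.007 to +0.003 rad, so the -0.003 rad figure is not certain. One rough side-view fit gave about -0.02 rad, which I did not trust because the rail was partly hidden.
- **Seating position:** The square stopped about 4 mm short of where the first picture put it.

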